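Pack the sample carrier

ROBOT

A 6-joint arm with a two-finger parallel gripper is mounted at the origin on the work surface; the furniture and walls round the work are solid. World frame = base frame: x ahead of the robot, y to its left, z up, the work surface at z = 0. Lengths are in mm, angles in rad, forces in N, time in s.
With the tool pointing down it reaches from about 275 to 750 mm from the base axis. Payload 10.2 kg.
Tool frame: the origin (TCP) lies at the very end of the fingers, on their centre line; the grasp point (between the pads) lies 19 mm behind it; y points along the fingers, x is the direction in which the jaws open and shut, and the axes are right-handed (so a half turn about y gives the same grasp; the last joint's range is limited). The gripper opens to 85 mm and grips with 20 to 120 N. Pads are 22 mm wide; open, the fingers measure 114 mm over their backs; the gripper's body (76 mm by 85 mm) begins 54 mm behind the grasp point. The pads swing forward as they close: fully open they stand 13 mm farther back than shut.
Start: joints at [-1.527, 0.313, 1.498, -0, 1.331, -0.223], TCP at [138.401, -506.435, 231.294] pointing down, gripper open.
Joint ranges: [-2.94, 2.94], [-0.97, 2.17], [0.19, 2.56], [-1.23, 4.37], [0.02, 3.11], [-2.88, 2.88]. Speed limits (rad/s): [2.39, 2.39, 3.01, 3.14, 3.14, 3.14].

INTERFACE

Orientations are given as a unit quaternion [w, x, y, z].
In Python, from rig import telemetry, imaging, ctrl gives the robot as it stands.
- The arm moves only by the shell command python3 -m handwheel 'ROWS' [FORCE]. ROWS is JSON, a list of rows, each an object with "delta_pos": the shift along the tool's x, y, z in cm, a list of three; "twist": the turn, a rotation vector about the tool's x, y, z in rad, a list of three; "jaw": the opening, from 0 (shut) to 1 (fully open). A call has exactly 10 rows; each row is the pose to reach, as a shift and turn from the pose commanded when the call began, along the tool's axes at that moment; what a row does not reach only later rows make up. A row lasts 1/12 s, in which the tool goes at most 41.7 mm and 7.16 degrees, less where a joint would pass 70% of its speed; a pose out of reach is approached as far as the arm can. A call with a gripper value outside its range is refused whole. The fingers move at their own pace and stop on an object; FORCE is the grip in N (left out, the last holds). Time passes only in rows, so rows that repeat a pose let the fingers close, or fill a call up. It gives the time, the measured TCP pose, the force and the opening at its end, in the units of the state.
- telemetry.sense(): the state, without advancing time (a new reading comes with each control period).
- imaging.capture(name): name is "scene" or "top" or "wrist"; returns a dict with "frame" (480x640x3 uint8, red, green, blue), "z_map" (480x640 float32, mm along the optical axis (not along the pixel's ray), 0 where there is no reading), "fx", "fy", "cx", "cy" (pixels), "rvec" (rotation vector, rad) and "tvec" (3), from world to camera coordinates, as OpenCV has them. Camera axes: x right, y down, z forward; pixel columns grow to the right and rows downward; lengths in mm; the calibration is good to about 2 mm. A picture is of the moment at which its call begins.
- ctrl.finish_job(): hands the job in, once; it reports no verdict.
The state is a dict: "time_s": time; "joints": joint angles; "dq": joint speeds; "tau": joint torques, N m; "eef_pos": TCP position; "ee_rot": TCP orientation; "force": force on the tool from outside, world axes, zero at the start; "wrist_torque": the same for the moment, N m; "grip_width": opening from 0.0 (shut) to 1.0 (fully open).
Only numpy, scipy, OpenCV 4.12 (cv2) and the standard library are available. Lean on these libraries where they do the work, as an engineer would, in place of code of your own. Each camera call takes 0.05 s, during which the arm holds its last target.

TASK

Pack the four brown glass sample vials into the carrier: each stands upright, right down, in the seat that has the colour of its cap. They are glass, so keep them upright and set them down rather than dropping them. The two white plastic bottles with the same kind of caps do not belong; leave them standing where they are.

Things in the scene. Friction and masses are not known exactly. Their poses are not given: they have to be found in the camera images.
- vial_red: brown (amber) glass vial, white paper band, with a red ribbed screw cap; loose, standing upright, 60 g. Round: body 38 mm diameter from the underside up to 44 mm, shoulder narrowing up to 53 mm, cap 25 mm diameter from 53 to 70 mm (the top). Origin: centre of its underside; z up along its axis; its yaw means nothing
- vial_blue: brown (amber) glass vial, white paper band, with a blue ribbed screw cap; loose, standing upright, 60 g. Round: body 38 mm diameter from the underside up to 44 mm, shoulder narrowing up to 53 mm, cap 25 mm diameter from 53 to 70 mm (the top). Origin: centre of its underside; z up along its axis; its yaw means nothing
- vial_yellow: brown (amber) glass vial, white paper band, with a yellow ribbed screw cap; loose, standing upright, 60 g. Round: body 38 mm diameter from the underside up to 44 mm, shoulder narrowing up to 53 mm, cap 25 mm diameter from 53 to 70 mm (the top). Origin: centre of its underside; z up along its axis; its yaw means nothing
- vial_green: brown (amber) glass vial, white paper band, with a green ribbed screw cap; loose, standing upright, 60 g. Round: body 38 mm diameter from the underside up to 44 mm, shoulder narrowing up to 53 mm, cap 25 mm diameter from 53 to 70 mm (the top). Origin: centre of its underside; z up along its axis; its yaw means nothing
- seat_red: red round open cup, a seat fixed in the carrier: outer diameter 63 mm, inner 54 mm at the floor, 14 mm high. Origin: centre of its underside, z up; inner floor 4 mm and rim 14 mm above it (12 and 22 mm above the table). The four seats stand in a row 66 mm apart, in any order, x axes along the row, on a grey plate 284 x 80 mm with a steel grip at each end (25 mm above the table)
- seat_blue: blue round open cup, a seat fixed in the carrier: outer diameter 63 mm, inner 54 mm at the floor, 14 mm high. Origin: centre of its underside, z up; inner floor 4 mm and rim 14 mm above it (12 and 22 mm above the table). The four seats stand in a row 66 mm apart, in any order, x axes along the row, on a grey plate 284 x 80 mm with a steel grip at each end (25 mm above the table)
- seat_yellow: yellow round open cup, a seat fixed in the carrier: outer diameter 63 mm, inner 54 mm at the floor, 14 mm high. Origin: centre of its underside, z up; inner floor 4 mm and rim 14 mm above it (12 and 22 mm above the table). The four seats stand in a row 66 mm apart, in any order, x axes along the row, on a grey plate 284 x 80 mm with a steel grip at each end (25 mm above the table)
- seat_green: green round open cup, a seat fixed in the carrier: outer diameter 63 mm, inner 54 mm at the floor, 14 mm high. Origin: centre of its underside, z up; inner floor 4 mm and rim 14 mm above it (12 and 22 mm above the table). The four seats stand in a row 66 mm apart, in any order, x axes along the row, on a grey plate 284 x 80 mm with a steel grip at each end (25 mm above the table)
- white_red: look-alike, to be left alone: opaque white plastic bottle with a red cap, loose, upright, same shape and size as the brown vials (38 mm diameter, 70 mm high, 60 g). Origin: centre of its underside, z up. Also about, fixed: round stacks of dishes 108 mm across, up to 100 mm high, centred at x, y = 0.33, 0.08; 0.47, 0.09; 0.63, -0.08 m, and a wall of tall ones (up to 0.35 m) beyond x = 0.63 m
- white_blue: look-alike, to be left alone: opaque white plastic bottle with a blue cap, loose, upright, same shape and size as the brown vials (38 mm diameter, 70 mm high, 60 g). Origin: centre of its underside, z up. Also about, fixed: round stacks of dishes 108 mm across, up to 100 mm high, centred at x, y = 0.33, 0.08; 0.47, 0.09; 0.63, -0.08 m, and a wall of tall ones (up to 0.35 m) beyond x = 0.63 m

How it is judged (in metres and radians):
At the end, for the whole second after the job is handed in: each brown vial stands on the floor of the seat of its cap's colour (within 12 mm of the seat's centre, its underside 1 to 8 mm above the seat's underside, leaning less than 7 degrees), all at rest; both white bottles upright and within 20 mm of where they began (horizontal distance between vial_red and seat_red below 0.012 m and z of vial_red in the frame of seat_red between 0.001 and 0.008 m and angle between each of vial_red, vial_blue, vial_yellow, vial_green, white_red, white_blue's own z axis and vertical below 0.12 rad and linear speed of each of vial_red, vial_blue, vial_yellow, vial_green, white_red, white_blue below 0.02 m/s and horizontal distance between vial_blue and seat_blue below 0.012 m and z of vial_blue in the frame of seat_blue between 0.001 and 0.008 m and horizontal distance between vial_yellow and seat_yellow below 0.012 m and z of vial_yellow in the frame of seat_yellow between 0.001 and 0.008 m and horizontal distance between vial_green and seat_green below 0.012 m and z of vial_green in the frame of seat_green between 0.001 and 0.008 m and distance of each of white_red, white_blue from where it was at the start of the episode below 0.02 m); the robot touches nothing.
It fails at once if a white bottle is taken or pushed away (more than 30 mm) (distance of any of white_red, white_blue from where it was at the start of the episode above 0.03 m).
It fails at once if a brown vial is tipped over (more than 40 degrees) (angle between any of vial_red, vial_blue, vial_yellow, vial_green's own z axis and vertical above 0.7 rad).
It fails at once if a brown vial is dropped into its seat (arrives faster than 0.6 m/s, a fall of about 2 cm) ((horizontal distance between vial_red and seat_red below 0.025 m and z of vial_red in the frame of seat_red below 0.016 m and linear speed of vial_red above 0.6 m/s) or (horizontal distance between vial_blue and seat_blue below 0.025 m and z of vial_blue in the frame of seat_blue below 0.016 m and linear speed of vial_blue above 0.6 m/s) or (horizontal distance between vial_yellow and seat_yellow below 0.025 m and z of vial_yellow in the frame of seat_yellow below 0.016 m and linear speed of vial_yellow above 0.6 m/s) or (horizontal distance between vial_green and seat_green below 0.025 m and z of vial_green in the frame of seat_green below 0.016 m and linear speed of vial_green above 0.6 m/s)).
It also fails if it takes over 96 s, if anything falls off the work surface, if the arm or the gripper's body presses on something with over 40 N, if the wrist force passes 120 N, or if a joint passes its speed limit or range.

## Working session

There is one attempt and no reset: what is moved stays moved. The work goes in short steps, Python scripts to look and compute and a shell command to move; the robot and the scene stay as the last step left them, time stands still between calls to the robot, and variables do not carry over. Pictures are saved under pics/ and viewed, and the job is handed in when it is done.

```bash
ls; mkdir -p pics
cat > h.py <<'E'
import numpy as np, cv2
from rig import telemetry, imaging, ctrl
def cap(n,fn=None):
    c=imaging.capture(n)
    if fn: cv2.imwrite('pics/'+fn,c['frame'][:,:,::-1])
    return c
def RT(c):
    return cv2.Rodrigues(np.array(c['rvec'],float))[0],np.array(c['tvec'],float).ravel()
def plane(c,u,v,z):
    R,t=RT(c); d=R.T@np.array([(u-c['cx'])/c['fx'],(v-c['cy'])/c['fy'],1.]); o=-R.T@t
    return o+d*(z-o[2])/d[2]
def depth(c,u,v):
    R,t=RT(c); z=c['z_map'][int(v),int(u)]
    return R.T@(z*np.array([(u-c['cx'])/c['fx'],(v-c['cy'])/c['fy'],1.])-t)
E
python3 - <<'E'
from h import *
for n in ['scene','top','wrist']:
    c=cap(n,n+'0.png'); R,t=RT(c); print(n,c['fx'],-R.T@t,R[2])
print(telemetry.sense())
E
```

```text
pics
scene 529.9396555200952 [-60.79662465 474.45516568 463.15348276] [ 0.68216098 -0.54251365 -0.49024009]
top 524.5968932636798 [ 358.42027864    7.19167189 1058.94800637] [ 0.15285501 -0.00594883 -0.98823072]
wrist 374.3629085788054 [ 202.67636297 -488.50647326  373.55854425] [-0.25908912 -0.07028011 -0.96329307]
{'time_s': 0.15, 'joints': array([-1.52739887e+00,  3.13336095e-01,  1.49822354e+00,  3.46671883e-05,
        1.33100704e+00, -2.23408384e-01]), 'dq': array([-0.00125605, -0.00200046, -0.00372897, -0.00027561,  0.00083997,
        0.00086266]), 'tau': array([ 1.75881742e-03, -4.12367606e+01, -2.59796584e+01, -2.24665973e-04,
        3.22185188e-03, -1.16393790e-05]), 'eef_pos': array([ 138.40166056, -506.24277601,  230.87375075]), 'ee_rot': array([ 0.5623315 , -0.56178743,  0.42926747, -0.42884449]), 'force': array([ 0.00148474,  0.37615543, -0.1375827 ]), 'wrist_torque': array([-0.00487899, -0.01296651,  0.05314078]), 'grip_width': 0.9988448471384543}
```

View pics/scene0.png

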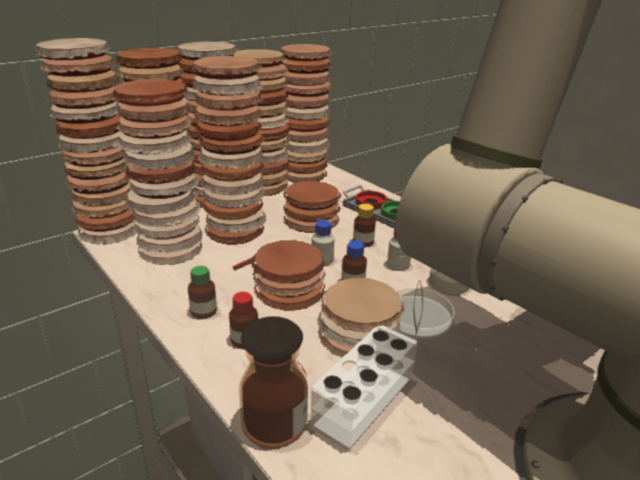

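View pics/top0.png

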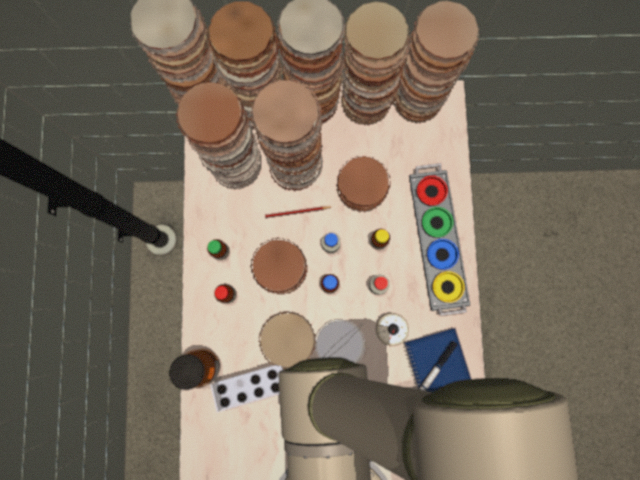

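View pics/wrist0.png

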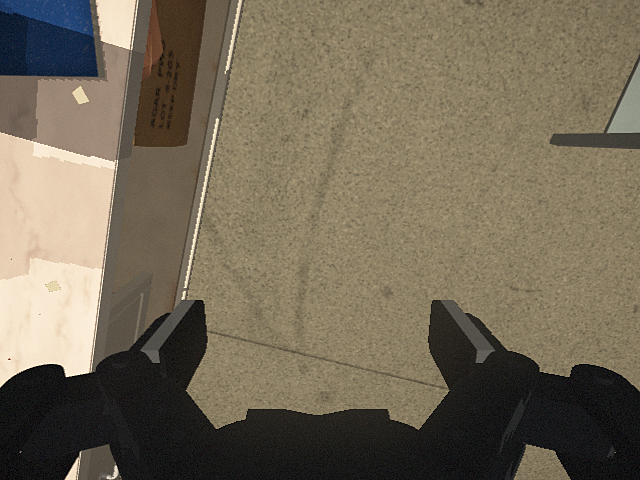

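The top view shows the caps: green (217,247), red (223,293), blue (331,241), blue (329,283), yellow (381,237) and red (379,284). The seats run red, green, blue, yellow at (431,191) to (448,287). The bottles at (331,241) and (379,284) look white, and I'll check that by colour and position.

```bash
cat > m.py <<'E'
from h import *
RNG={'red':[(0,8),(172,180)],'green':[(50,85)],'blue':[(105,125)],'yellow':[(20,33)]}
def blobs(c,col,mn=30):
    hsv=cv2.cvtColor(c['frame'],cv2.COLOR_RGB2HSV); m=0
    for a,b in RNG[col]: m=m|cv2.inRange(hsv,(a,150,90),(b,255,255))
    n,l,s,ce=cv2.connectedComponentsWithStats(m)
    return [(l==i,s[i],ce[i]) for i in range(1,n) if s[i,4]>=mn]
if __name__=='__main__':
    c=cap('top')
    for col in RNG:
        for m,s,ce in blobs(c,col):
            k=np.argwhere(m)[:,::-1].astype(np.float32); (cx,cy),r=cv2.minEnclosingCircle(k)
            zz=c['z_map'][m]; d=depth(c,*ce)
            print(col,s,ce.round(1),'enc',round(cx,1),round(cy,1),round(r,1),'z70',plane(c,cx,cy,70).round(1)[:2],'z22',plane(c,cx,cy,22).round(1)[:2],'depth',d.round(0))
E
python3 m.py
python3 - <<'E'
from h import *
c=cap('top'); f=c['frame'][150:330,190:480]; cv2.imwrite('pics/topz.png',cv2.resize(f,None,fx=2.7,fy=2.7,interpolation=cv2.INTER_CUBIC)[:,:,::-1])
c=cap('scene'); f=c['frame'][160:360,170:420]; cv2.imwrite('pics/sz.png',cv2.resize(f,None,fx=3,fy=3,interpolation=cv2.INTER_CUBIC)[:,:,::-1])
E
```

```text
red [417 176  31  29 588] [431.8 190. ] enc 431.9 190.0 15.2 z70 [ 608.6 -208. ] z22 [ 620.8 -218.4] depth [ 624. -220.   11.]
red [267 208  56   9  69] [294.1 211.7] enc 294.5 212.0 27.8 z70 [571.8  59. ] z22 [582.2  61.5] depth [586.  63.   6.]
red [375 277  12  12 118] [380.5 282.6] enc 380.5 282.5 6.0 z70 [ 432.  -100.9] z22 [ 435.6 -106.1] depth [ 432. -101.   68.]
red [215 285  14  16 167] [221.5 292.4] enc 222.0 292.5 7.8 z70 [420.8 197.7] z22 [423.9 207. ] depth [421. 198.  74.]
green [209 242  11  10  50] [213.4 245.4] enc 214.1 246.3 5.2 z70 [509.  213.1] z22 [516.3 223.1] depth [510. 214.  72.]
blue [325 234  12  12 108] [330.6 239.4] enc 330.5 239.5 5.7 z70 [516.5  -8.8] z22 [524.2  -9.6] depth [517.  -9.  70.]
blue [428 240  30  29 561] [442.4 253.7] enc 442.5 253.5 15.2 z70 [ 484.1 -221.1] z22 [ 490.2 -232.2] depth [ 491. -234.   11.]
blue [324 276  13  13 133] [329.7 281.9] enc 329.6 282.0 6.5 z70 [435.5  -4.9] z22 [439.2  -5.5] depth [435.  -5.  71.]
blue [411 332  45  48 693] [429.3 351.3] enc 436.9 355.1 28.2 z70 [ 295.4 -199.4] z22 [ 292.3 -209.4] depth [ 300. -197.   15.]
blue [433 346  35  40 419] [451.7 369.6] enc 446.9 366.0 22.9 z70 [ 275.2 -216.6] z22 [ 271.2 -227.5] depth [ 263. -238.   14.]
yellow [375 229  14  14 154] [381.4 236. ] enc 381.6 235.6 7.2 z70 [ 521.6 -106.7] z22 [ 529.5 -112.2] depth [ 521. -106.   71.]
yellow [433 272  32  30 631] [448.2 286.4] enc 448.3 286.0 15.8 z70 [ 422.2 -228.2] z22 [ 425.3 -239.7] depth [ 425. -241.   14.]
```

View pics/topz.png

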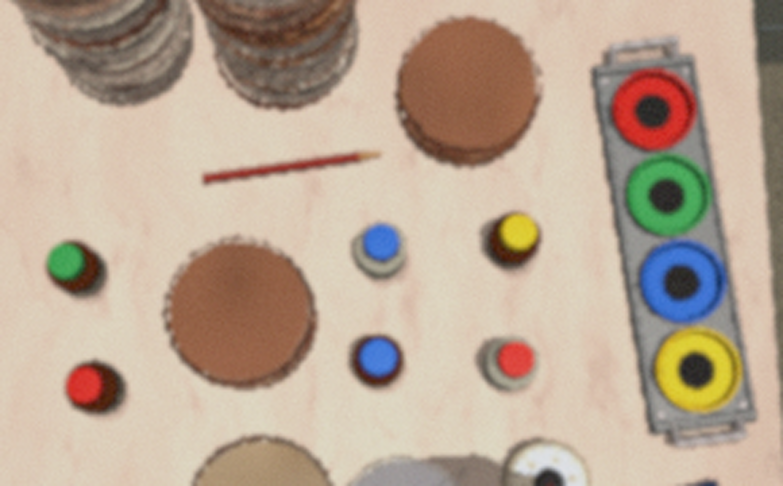

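View pics/sz.png

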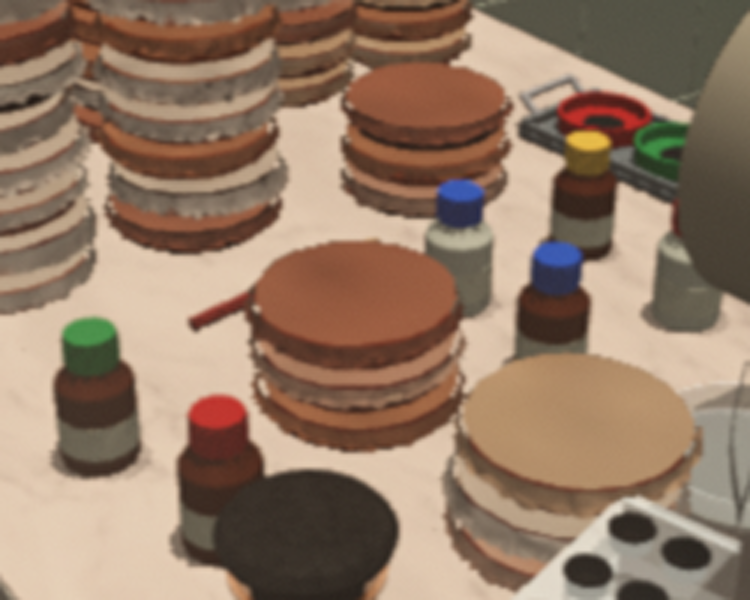

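Run:
```python
from m import *
import m
from scipy.spatial.transform import Rotation as Ro
q=telemetry.sense()['ee_rot']; R=Ro.from_quat(np.r_[q[1:],q[0]]).as_matrix(); print(R.round(3))
for g in ['top','scene']:
  c=cap(g); hsv=cv2.cvtColor(c['frame'],cv2.COLOR_RGB2HSV)
  for col,v in RNG.items():
    k=0
    for a,b in v: k=k|cv2.inRange(hsv,(a,110,70),(b,255,255))
    n,l,s,ce=cv2.connectedComponentsWithStats(k)
    for i in range(1,n):
      if s[i,4]<30: continue
      x,y,w,hh,_=s[i]
      if g=='top': # cap-top ellipse: inner edge nearest image far side; use brightest part by depth
        u,vv=ce[i]; P=plane(c,u,vv,70)
        mk=l==i; vs,us=np.nonzero(mk); pts=np.array([depth(c,a,b) for a,b in zip(us,vs)])
        t=pts[:,2]>63
        print(g,col,s[i],'z70',P.round(1)[:2],'z22',plane(c,u,vv,22).round(1)[:2],'top-depth pts',t.sum(), np.median(pts[t],0).round(1) if t.sum()>5 else '')
      else:
        # cap silhouette centre ~ axis at mid-cap
        P=plane(c,x+w/2-.5,y+hh/2-.5,61.5); print(g,col,s[i],'z61',P.round(1)[:2])
c=cap('top')
for u,v in [(278,265),(287,340),(363,184)]: print(depth(c,u,v).round(0))
```

```text
[[ 0.264 -0.     0.965]
 [-0.965  0.     0.264]
 [-0.    -1.     0.   ]]
top red [299  67  17   6  40] z70 [863.9  29. ] z22 [888.4  30. ] top-depth pts 40 [770.9  25.  250.7]
top red [416 175  32  31 659] z70 [ 608.7 -207.9] z22 [ 620.9 -218.3] top-depth pts 1 
top red [266 207  57  10 138] z70 [572.2  59.9] z22 [582.6  62.5] top-depth pts 0 
top red [374 277  14  13 144] z70 [ 431.7 -100.8] z22 [ 435.2 -106.1] top-depth pts 137 [ 431.1 -101.4   70.8]
top red [214 285  19  17 212] z70 [420.4 197.2] z22 [423.5 206.4] top-depth pts 148 [421.3 199.5  70.3]
top green [422 207  31  30 583] z70 [ 546.  -214.1] z22 [ 555.1 -224.8] top-depth pts 3 
top green [208 241  13  13 133] z70 [508.  212.9] z22 [515.3 222.9] top-depth pts 128 [507.9 213.   70.2]
top blue [325 234  12  12 124] z70 [516.5  -9.1] z22 [524.2  -9.9] top-depth pts 122 [516.4  -9.6  70.5]
top blue [427 239  32  30 660] z70 [ 483.9 -221.3] z22 [ 490.  -232.3] top-depth pts 5 
top blue [323 275  14  14 154] z70 [435.8  -5. ] z22 [439.5  -5.6] top-depth pts 141 [435.3  -5.6  70.6]
top blue [ 406  330   64   58 2002] z70 [ 289.
[... 751 characters left out ...]
7 198  31  11  96] z61 [589.4 -68.4]
scene red [356 218  19   7  79] z61 [493.7 -82.3]
scene red [234 258  22  12  88] z61 [498.7 147.9]
scene red [344 258  22   8 101] z61 [409.2  17.6]
scene red [255 265  60  18 269] z61 [443.5 117.3]
scene red [313 264  10   9  43] z61 [427.4  71.6]
scene red [190 284  23   9  79] z61 [480.6 226.3]
scene red [230 292  27  31 563] z61 [411.8 204. ]
scene green [382 201  16  14 125] z61 [ 506.  -152.2]
scene green [192 267  16   9 113] z61 [518.9 208.4]
scene blue [317 220  14   8  94] z61 [527.4 -21.1]
scene blue [348 241  16   9 119] z61 [443.8 -15.8]
scene yellow [359 204  14   8  82] z61 [ 530.7 -118.2]
[470.  92.  67.]
[330.  77.  69.]
[625. -75.  65.]
```

Run:
```python
from m import *
c=cap('top')
for u,v in [(211,112),(287,110),(447,30),(375,30)]: print(depth(c,u,v).round(0))
# delta to above blue vial, in tool axes now
R=np.array([[.264,0,.965],[-.965,0,.264],[0,-1,0]])
print(R.T@(np.array([435.5,-5,150])-telemetry.sense()['eef_pos']))
print(R.T@(np.array([521,-107,150])-telemetry.sense()['eef_pos']))
```

```text
[690. 176. 278.]
[680.  56. 303.]
[ 820. -202.  277.]
[821. -86. 280.]
[-405.43963719   81.24852743  419.0780499 ]
[-284.43763719   81.24852743  474.6575499 ]
```

```bash
python3 -m handwheel '[{"delta_pos":[-28.4,3,47.5],"twist":[0,0.267,0],"jaw":0.6},{"delta_pos":[-28.4,3,47.5],"twist":[0,0.267,0],"jaw":0.6},{"delta_pos":[-28.4,3,47.5],"twist":[0,0.267,0],"jaw":0.6},{"delta_pos":[-28.4,3,47.5],"twist":[0,0.267,0],"jaw":0.6},{"delta_pos":[-28.4,3,47.5],"twist":[0,0.267,0],"jaw":0.6},{"delta_pos":[-28.4,3,47.5],"twist":[0,0.267,0],"jaw":0.6},{"delta_pos":[-28.4,3,47.5],"twist":[0,0.267,0],"jaw":0.6},{"delta_pos":[-28.4,3,47.5],"twist":[0,0.267,0],"jaw":0.6},{"delta_pos":[-28.4,3,47.5],"twist":[0,0.267,0],"jaw":0.6},{"delta_pos":[-28.4,3,47.5],"twist":[0,0.267,0],"jaw":0.6}]' 30
cat > g.py <<'E'
import sys
from h import *
from scipy.spatial.transform import Rotation as Ro
s=telemetry.sense(); q=s['ee_rot']; R=Ro.from_quat(np.r_[q[1:],q[0]]).as_matrix()
p=s['eef_pos']; Rd=np.array([[0,0,1.],[-1,0,0],[0,-1,0]])
print('t',round(s['time_s'],2),'p',p.round(1),'F',s['force'].round(1),'w',round(s['grip_width'],3),'q6',s['joints'].round(2))
if len(sys.argv)>3:
    T=np.array(sys.argv[1:4],float); print('cm',(R.T@(T-p)/10).round(2),'tw',Ro.from_matrix(R.T@Rd).as_rotvec().round(3))
E
python3 g.py 521 -107 150
```

```text
time_s: 1.33
eef_pos: [425.8, -206.6, 209.1]
ee_rot: [-0.5, 0.5, -0.5, 0.5]
force: [0.3, -1.4, 0.2]
grip_width: 0.602
t 1.33 p [ 425.8 -206.6  209.1] F [ 0.3 -1.4  0.2] w 0.602 q6 [-0.7   0.22  1.68 -0.    1.24  0.87]
cm [-9.96  5.91  9.52] tw [-0. -0.  0.]
```

```bash
python3 -m handwheel '[{"delta_pos":[-9.9,5.9,9.5],"twist":[0,0,0],"jaw":0.6},{"delta_pos":[-9.9,5.9,9.5],"twist":[0,0,0],"jaw":0.6},{"delta_pos":[-9.9,5.9,9.5],"twist":[0,0,0],"jaw":0.6},{"delta_pos":[-9.9,5.9,9.5],"twist":[0,0,0],"jaw":0.6},{"delta_pos":[-9.9,5.9,9.5],"twist":[0,0,0],"jaw":0.6},{"delta_pos":[-9.9,5.9,9.5],"twist":[0,0,0],"jaw":0.6},{"delta_pos":[-9.9,5.9,9.5],"twist":[0,0,0],"jaw":0.6},{"delta_pos":[-9.9,5.9,9.5],"twist":[0,0,0],"jaw":0.6},{"delta_pos":[-9.9,5.9,9.5],"twist":[0,0,0],"jaw":0.6},{"delta_pos":[-9.9,5.9,9.5],"twist":[0,0,0],"jaw":0.6}]'
python3 g.py 521 -107 43
python3 - <<'E'
from m import *
c=cap('wrist','w1.png')
for col in RNG:
    for m,s,ce in blobs(c,col,200): print(col,s,ce.round(0),plane(c,*ce,70).round(1),plane(c,*ce,22).round(1))
E
```

```text
time_s: 2.17
eef_pos: [519.5, -110.1, 150.4]
ee_rot: [-0.5, 0.5, -0.5, 0.501]
force: [1.1, -0.6, -0.2]
grip_width: 0.598
t 2.17 p [ 519.5 -110.1  150.4] F [ 1.1 -0.6 -0.2] w 0.598 q6 [-0.43  0.4   1.59 -0.    1.14  1.14]
cm [-0.32 10.74  0.14] tw [-0.001 -0.001  0.   ]
red [  0   0  45  38 242] [24. 19.] [646.1  45.3  70. ] [659.   78.7  22. ]
red [ 432   33   94   99 5162] [476.  83.] [ 614.5 -198.7   70. ] [ 620.6 -217.7   22. ]
red [   2  122  160   31 1603] [ 82. 138.] [585.6  24.7  70. ] [585.5  53.7  22. ]
red [ 10 246  80  91 279] [ 60. 280.] [498.   53.5  70. ] [479.1  88.8  22. ]
red [287 344  38  43 982] [305. 369.] [ 432.8 -101.7   70. ] [399.8 -99.9  22. ]
green [ 436  137   85   87 3412] [475. 179.] [ 561.5 -204.    70. ] [ 556.2 -224.1   22. ]
blue [ 437  228   82   77 3169] [475. 264.] [ 508.4 -209.8   70. ] [ 491.7 -231.2   22. ]
blue [ 138  232   42   39 1165] [157. 252.] [517.  -10.5  70. ] [502.1  10.9  22. ]
blue [458 420  23  53 437] [468. 441.] [ 372.5 -220.    70. ] [ 326.6 -243.6   22. ]
yellow [ 293  220   41   43 1366] [313. 241.] [ 523.6 -107.8   70. ] [ 510.1 -107.3   22. ]
yellow [ 438  304   78   51 1645] [479. 325.] [ 466.2 -217.4   70. ] [ 440.4 -240.4   22. ]
```

View pics/w1.png

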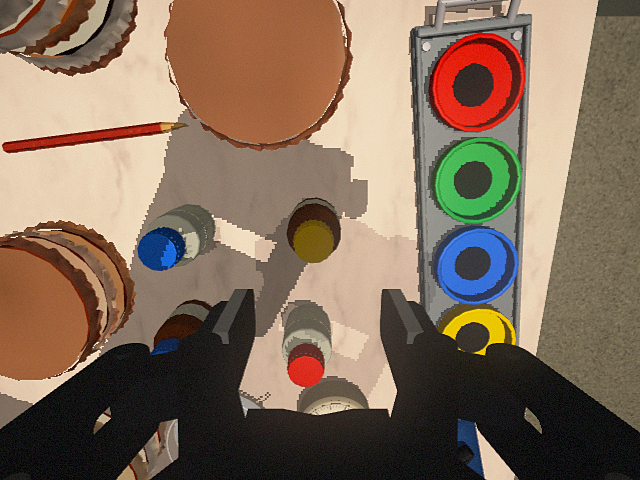

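The wrist view shows the yellow cap at (313,241), which is at about (522,-107) and agrees with the top camera. The seats also agree. Next I go down and grip.

```bash
python3 -m handwheel '[{"delta_pos":[-0.3,2,0.2],"twist":[0,0,0],"jaw":0.6},{"delta_pos":[-0.3,4,0.2],"twist":[0,0,0],"jaw":0.6},{"delta_pos":[-0.3,6.5,0.2],"twist":[0,0,0],"jaw":0.6},{"delta_pos":[-0.3,8.5,0.2],"twist":[0,0,0],"jaw":0.6},{"delta_pos":[-0.3,10,0.2],"twist":[0,0,0],"jaw":0.6},{"delta_pos":[-0.3,10.9,0.2],"twist":[0,0,0],"jaw":0.6},{"delta_pos":[-0.3,10.9,0.2],"twist":[0,0,0],"jaw":0.6},{"delta_pos":[-0.3,10.9,0.2],"twist":[0,0,0],"jaw":0.6},{"delta_pos":[-0.3,10.9,0.2],"twist":[0,0,0],"jaw":0.6},{"delta_pos":[-0.3,10.9,0.2],"twist":[0,0,0],"jaw":0.6}]'
python3 g.py 522 -107 41
python3 - <<'E'
from h import *
c=cap('wrist','w2.png')
E
```

```text
time_s: 3.05
eef_pos: [522.2, -106.7, 42.0]
ee_rot: [-0.5, 0.5, -0.499, 0.501]
force: [0.2, 0.2, 0.3]
grip_width: 0.603
t 3.05 p [ 522.2 -106.7   42. ] F [0.2 0.2 0.3] w 0.603 q6 [-0.42  0.56  1.68  0.    0.9   1.15]
cm [ 0.03  0.1  -0.02] tw [-0.002 -0.     0.001]
```

View pics/w2.png

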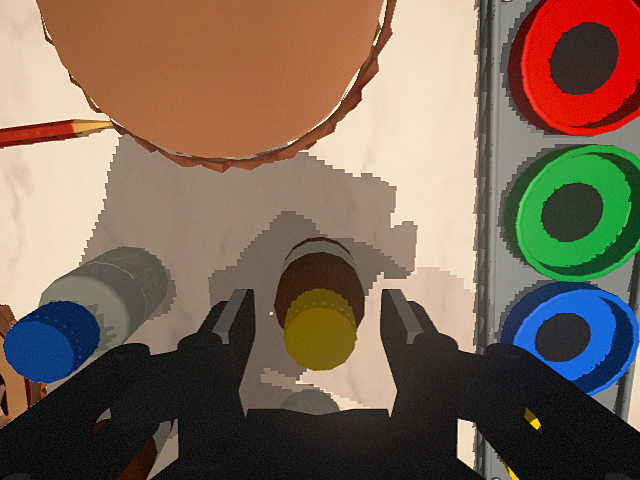

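The yellow cap at (320,330) lies centred between the pads. Next I close the jaws and lift a little.

```bash
python3 -m handwheel '[{"delta_pos":[0,0,0],"twist":[0,0,0],"jaw":0.4},{"delta_pos":[0,0,0],"twist":[0,0,0],"jaw":0.3},{"delta_pos":[0,0,0],"twist":[0,0,0],"jaw":0.2},{"delta_pos":[0,0,0],"twist":[0,0,0],"jaw":0.1},{"delta_pos":[0,0,0],"twist":[0,0,0],"jaw":0.1},{"delta_pos":[0,0,0],"twist":[0,0,0],"jaw":0.1},{"delta_pos":[0,0,0],"twist":[0,0,0],"jaw":0.1},{"delta_pos":[0,-0.5,0],"twist":[0,0,0],"jaw":0.1},{"delta_pos":[0,-1,0],"twist":[0,0,0],"jaw":0.1},{"delta_pos":[0,-2,0],"twist":[0,0,0],"jaw":0.1}]' 40
python3 g.py 424.8 -239.6 110
python3 - <<'E'
from h import *
c=cap('wrist','w3.png')
E
```

```text
time_s: 3.93
eef_pos: [521.3, -106.2, 60.9]
ee_rot: [0.5, -0.5, 0.501, -0.5]
force: [0.2, -0.3, -0.3]
grip_width: 0.393
t 3.93 p [ 521.3 -106.2   60.9] F [ 0.2 -0.3 -0.3] w 0.393 q6 [-0.42  0.53  1.67  0.    0.95  1.15]
cm [13.34 -4.9  -9.65] tw [ 0.001 -0.    -0.001]
```

View pics/w3.png

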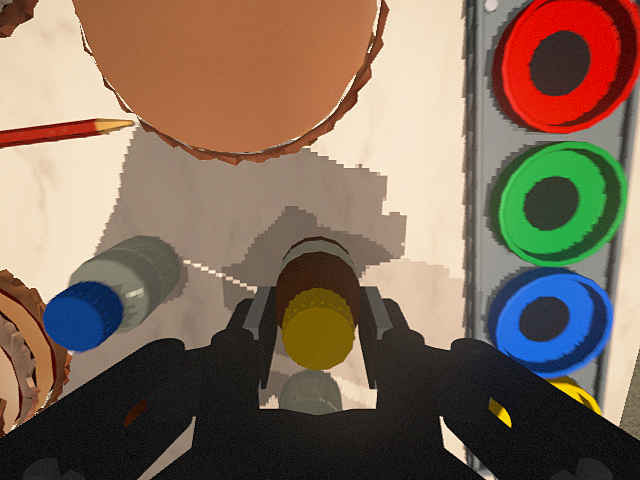

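```bash
python3 -m handwheel '[{"delta_pos":[0,0.3,0],"twist":[0,0,0],"jaw":0.1},{"delta_pos":[0,0.7,0],"twist":[0,0,0],"jaw":0.1},{"delta_pos":[0,1.1,0],"twist":[0,0,0],"jaw":0.1},{"delta_pos":[0,1.4,0],"twist":[0,0,0],"jaw":0.1},{"delta_pos":[0,1.6,0],"twist":[0,0,0],"jaw":0.1},{"delta_pos":[0,1.8,0],"twist":[0,0,0],"jaw":0.1},{"delta_pos":[0,1.9,0],"twist":[0,0,0],"jaw":0.1},{"delta_pos":[0,2,0],"twist":[0,0,0],"jaw":0.1},{"delta_pos":[0,2,0],"twist":[0,0,0],"jaw":0.1},{"delta_pos":[0,2,0],"twist":[0,0,0],"jaw":0.1}]' 40
python3 g.py 522 -107 50
python3 - <<'E'
from h import *
c=cap('wrist','w4.png')
E
```

```text
time_s: 4.82
eef_pos: [522.0, -106.4, 41.9]
ee_rot: [-0.5, 0.5, -0.5, 0.5]
force: [-3.8, 2.4, 9.9]
grip_width: 0.395
t 4.82 p [ 522.  -106.4   41.9] F [-3.8  2.4  9.9] w 0.395 q6 [-0.42  0.56  1.68  0.    0.9   1.15]
cm [ 0.06 -0.81  0.  ] tw [-0.001 -0.     0.   ]
```

View pics/w4.png

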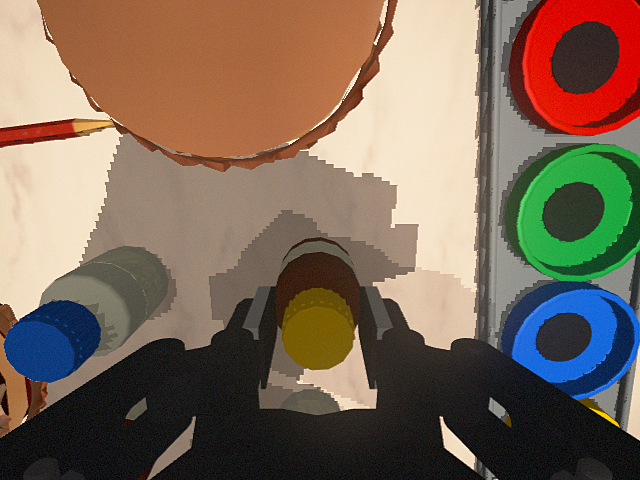

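It held at 33 mm opening, so the tips were on the sloping shoulder. The vial is back on the table at (318,330). I open, go 9 mm higher and grip the cap itself.

```bash
python3 -m handwheel '[{"delta_pos":[0,0,0],"twist":[0,0,0],"jaw":0.6},{"delta_pos":[0,0,0],"twist":[0,0,0],"jaw":0.6},{"delta_pos":[0.05,-0.8,0],"twist":[0,0,0],"jaw":0.6},{"delta_pos":[0.05,-0.9,0],"twist":[0,0,0],"jaw":0.4},{"delta_pos":[0.05,-0.9,0],"twist":[0,0,0],"jaw":0.2},{"delta_pos":[0.05,-0.9,0],"twist":[0,0,0],"jaw":0.1},{"delta_pos":[0.05,-0.9,0],"twist":[0,0,0],"jaw":0.1},{"delta_pos":[0.05,-0.9,0],"twist":[0,0,0],"jaw":0.1},{"delta_pos":[0.05,-0.9,0],"twist":[0,0,0],"jaw":0.1},{"delta_pos":[0.05,-0.9,0],"twist":[0,0,0],"jaw":0.1}]' 40
python3 g.py 424.8 -239.6 110
```

```text
time_s: 5.7
eef_pos: [522.1, -106.7, 50.6]
ee_rot: [-0.5, 0.5, -0.5, 0.5]
force: [-0.2, 2.5, 7.5]
grip_width: 0.272
t 5.7 p [ 522.1 -106.7   50.6] F [-0.2  2.5  7.5] w 0.272 q6 [-0.42  0.54  1.68  0.    0.92  1.15]
cm [13.29 -5.95 -9.72] tw [-0.001 -0.    -0.   ]
```

```bash
python3 -m handwheel '[{"delta_pos":[0,-1,0],"twist":[0,0,0],"jaw":0.1},{"delta_pos":[0,-3,0],"twist":[0,0,0],"jaw":0.1},{"delta_pos":[0,-5,0],"twist":[0,0,0],"jaw":0.1},{"delta_pos":[2,-6,-1.4],"twist":[0,0,0],"jaw":0.1},{"delta_pos":[5,-6,-3.6],"twist":[0,0,0],"jaw":0.1},{"delta_pos":[8,-6,-5.8],"twist":[0,0,0],"jaw":0.1},{"delta_pos":[11,-6,-8],"twist":[0,0,0],"jaw":0.1},{"delta_pos":[12.6,-6,-9.3],"twist":[0,0,0],"jaw":0.1},{"delta_pos":[13.3,-6,-9.7],"twist":[0,0,0],"jaw":0.1},{"delta_pos":[13.3,-6,-9.7],"twist":[0,0,0],"jaw":0.1}]' 40
python3 g.py 424.8 -239.6 63;  python3 - <<'E'
from h import *
c=cap('wrist','w5.png')
E
```

```text
time_s: 6.53
eef_pos: [424.1, -241.1, 110.3]
ee_rot: [-0.499, 0.499, -0.501, 0.501]
force: [-0.0, 0.1, -0.5]
grip_width: 0.267
t 6.53 p [ 424.1 -241.1  110.3] F [-0.   0.1 -0.5] w 0.267 q6 [-0.76  0.37  1.76 -0.    1.01  0.82]
cm [-0.15  4.73  0.07] tw [-0.    -0.003  0.   ]
```

View pics/w5.png

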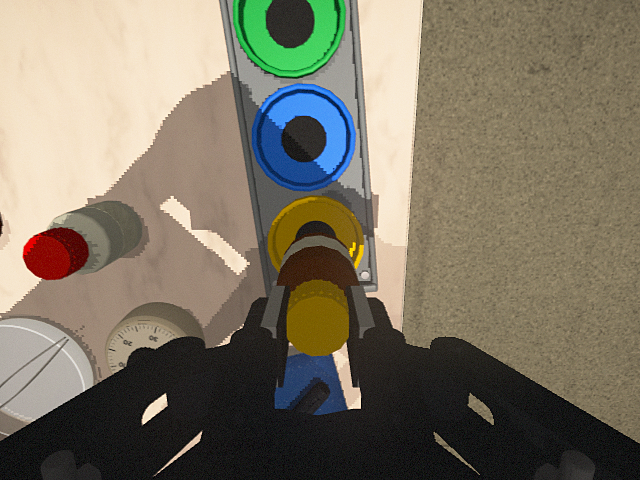

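Held upright, with the yellow seat right below. Next I lower it.

```bash
python3 -m handwheel '[{"delta_pos":[-0.1,1,0],"twist":[0,0,0],"jaw":0.1},{"delta_pos":[-0.1,2,0],"twist":[0,0,0],"jaw":0.1},{"delta_pos":[-0.1,3,0],"twist":[0,0,0],"jaw":0.1},{"delta_pos":[-0.1,3.7,0],"twist":[0,0,0],"jaw":0.1},{"delta_pos":[-0.1,4.1,0],"twist":[0,0,0],"jaw":0.1},{"delta_pos":[-0.1,4.4,0],"twist":[0,0,0],"jaw":0.1},{"delta_pos":[-0.1,4.6,0],"twist":[0,0,0],"jaw":0.1},{"delta_pos":[-0.1,4.7,0],"twist":[0,0,0],"jaw":0.1},{"delta_pos":[-0.1,4.75,0],"twist":[0,0,0],"jaw":0.1},{"delta_pos":[-0.1,4.75,0],"twist":[0,0,0],"jaw":0.1}]' 40
python3 g.py 424.8 -239.6 63;  python3 - <<'E'
from h import *
c=cap('wrist','w6.png'); c=cap('top','t6.png')
E
```

```text
time_s: 7.42
eef_pos: [424.8, -239.0, 62.7]
ee_rot: [-0.5, 0.5, -0.5, 0.5]
force: [-0.0, -0.1, -1.0]
grip_width: 0.266
t 7.42 p [ 424.8 -239.    62.7] F [-0.  -0.1 -1. ] w 0.266 q6 [-0.75  0.44  1.81  0.    0.89  0.82]
cm [ 0.06 -0.03 -0.  ] tw [-0. -0.  0.]
```

View pics/w6.png

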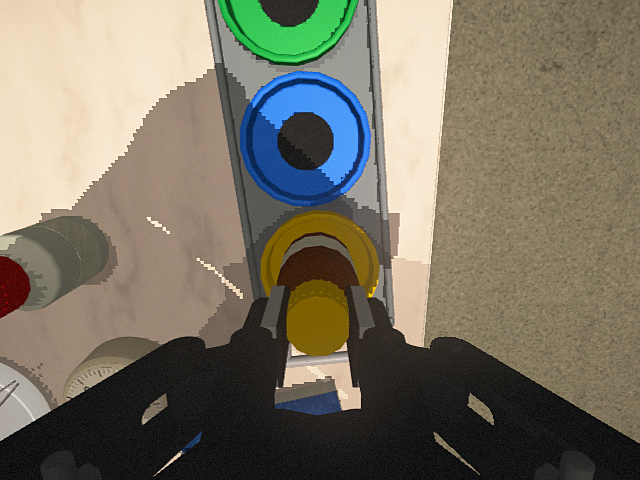

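```bash
python3 -m handwheel '[{"delta_pos":[0,0.1,0],"twist":[0,0,0],"jaw":0.1},{"delta_pos":[0,0.15,0],"twist":[0,0,0],"jaw":0.1},{"delta_pos":[0,0.15,0],"twist":[0,0,0],"jaw":0.3},{"delta_pos":[0,0.15,0],"twist":[0,0,0],"jaw":0.4},{"delta_pos":[0,0.15,0],"twist":[0,0,0],"jaw":0.6},{"delta_pos":[0,0.15,0],"twist":[0,0,0],"jaw":0.6},{"delta_pos":[0,0.15,0],"twist":[0,0,0],"jaw":0.6},{"delta_pos":[0,-1,0],"twist":[0,0,0],"jaw":0.6},{"delta_pos":[0,-3.5,0],"twist":[0,0,0],"jaw":0.6},{"delta_pos":[0,-7,0],"twist":[0,0,0],"jaw":0.6}]' 40
python3 g.py 435.5 -5 130;  python3 - <<'E'
from h import *
c=cap('wrist','w7.png')
E
```

```text
time_s: 8.35
eef_pos: [423.6, -238.0, 131.3]
ee_rot: [0.5, -0.5, 0.502, -0.498]
force: [0.1, 0.2, 0.3]
grip_width: 0.599
t 8.35 p [ 423.6 -238.   131.3] F [0.1 0.2 0.3] w 0.599 q6 [-0.75  0.34  1.74 -0.    1.06  0.82]
cm [-23.3    0.21   1.18] tw [ 0.004 -0.    -0.004]
```

View pics/w7.png

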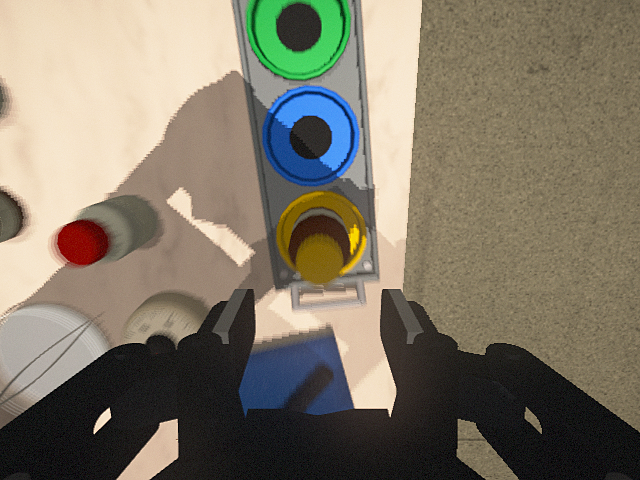

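The yellow vial stands in its seat at (320,250). Next is the brown vial with the blue cap.

```bash
python3 -m handwheel '[{"delta_pos":[-4,0,0.2],"twist":[0,0,0],"jaw":0.5},{"delta_pos":[-8,0,0.4],"twist":[0,0,0],"jaw":0.5},{"delta_pos":[-12,0,0.6],"twist":[0,0,0],"jaw":0.5},{"delta_pos":[-16,0,0.9],"twist":[0,0,0],"jaw":0.5},{"delta_pos":[-20,0,1.1],"twist":[0,0,0],"jaw":0.5},{"delta_pos":[-22.5,0,1.2],"twist":[0,0,0],"jaw":0.5},{"delta_pos":[-23.4,0,1.2],"twist":[0,0,0],"jaw":0.5},{"delta_pos":[-23.4,0,1.2],"twist":[0,0,0],"jaw":0.5},{"delta_pos":[-23.4,0,1.2],"twist":[0,0,0],"jaw":0.5},{"delta_pos":[-23.4,0,1.2],"twist":[0,0,0],"jaw":0.5}]' 40
python3 g.py 435.5 -5 50;  python3 - <<'E'
from m import *
c=cap('wrist','w8.png')
for col in ['blue','red']:
    for m,s,ce in blobs(c,col,200): print(col,s,ce.round(0),plane(c,*ce,70).round(1))
E
```

```text
time_s: 9.23
eef_pos: [436.9, -6.1, 132.3]
ee_rot: [-0.5, 0.5, -0.5, 0.5]
force: [-0.3, -0.4, 0.2]
grip_width: 0.501
t 9.23 p [436.9  -6.1 132.3] F [-0.3 -0.4  0.2] w 0.501 q6 [-0.28  0.24  1.88 -0.    1.02  1.29]
cm [-0.11  8.23 -0.14] tw [-0.    -0.002  0.   ]
blue [ 300   85   48   52 1867] [324. 110.] [516.6  -9.8  70. ]
blue [ 612  120   28   85 1338] [626. 165.] [ 488.2 -172.9   70. ]
blue [ 543  359   77   36 1180] [583. 375.] [ 358.  -174.1   70. ]
red [ 113    0  171   23 1411] [177.   8.] [563.4  61.5  70. ]
red [ 459  246   44   40 1315] [481. 266.] [ 431.1 -101.6   70. ]
```

View pics/w8.png

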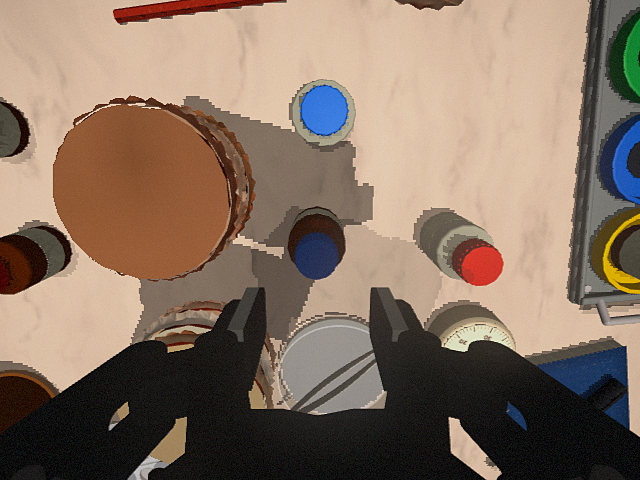

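The brown vial's blue cap is at (318,255), which puts it at (436,-5) and agrees with the top view. I descend with the jaws half open and grip.

```bash
python3 -m handwheel '[{"delta_pos":[-0.1,2.5,-0.1],"twist":[0,0,0],"jaw":0.5},{"delta_pos":[-0.1,5,-0.1],"twist":[0,0,0],"jaw":0.5},{"delta_pos":[-0.1,7,-0.1],"twist":[0,0,0],"jaw":0.5},{"delta_pos":[-0.1,8.2,-0.1],"twist":[0,0,0],"jaw":0.5},{"delta_pos":[-0.1,8.2,-0.1],"twist":[0,0,0],"jaw":0.5},{"delta_pos":[-0.1,8.2,-0.1],"twist":[0,0,0],"jaw":0.3},{"delta_pos":[-0.1,8.2,-0.1],"twist":[0,0,0],"jaw":0.1},{"delta_pos":[-0.1,8.2,-0.1],"twist":[0,0,0],"jaw":0.1},{"delta_pos":[-0.1,8.2,-0.1],"twist":[0,0,0],"jaw":0.1},{"delta_pos":[-0.1,8.2,-0.1],"twist":[0,0,0],"jaw":0.1}]' 40
python3 g.py 490 -232 112;  python3 - <<'E'
from m import *
c=cap('wrist','w9.png')
E
```

```text
time_s: 10.12
eef_pos: [436.3, -4.2, 51.2]
ee_rot: [-0.5, 0.5, -0.499, 0.501]
force: [-0.8, -2.1, 6.3]
grip_width: 0.265
t 10.12 p [436.3  -4.2  51.2] F [-0.8 -2.1  6.3] w 0.265 q6 [-0.28  0.37  1.96 -0.    0.8   1.29]
cm [22.78 -6.05  5.39] tw [-0.002 -0.     0.001]
```

View pics/w9.png

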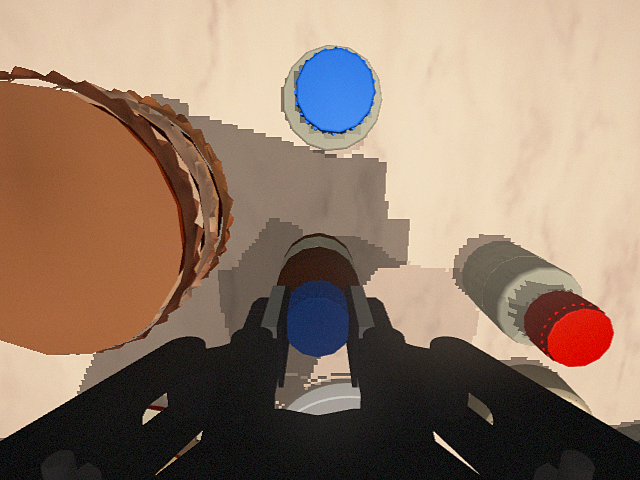

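Gripped on the cap. I lift 10 cm to pass over the white bottle and go to the blue seat.

```bash
python3 -m handwheel '[{"delta_pos":[0,-1.5,0],"twist":[0,0,0],"jaw":0.1},{"delta_pos":[0,-4.5,0],"twist":[0,0,0],"jaw":0.1},{"delta_pos":[0,-8,0],"twist":[0,0,0],"jaw":0.1},{"delta_pos":[1.5,-10,2],"twist":[0,0,0],"jaw":0.1},{"delta_pos":[5,-10,3.5],"twist":[0,0,0],"jaw":0.1},{"delta_pos":[8.5,-10,5],"twist":[0,0,0],"jaw":0.1},{"delta_pos":[12.5,-10,5.4],"twist":[0,0,0],"jaw":0.1},{"delta_pos":[16.5,-10,5.4],"twist":[0,0,0],"jaw":0.1},{"delta_pos":[20,-10,5.4],"twist":[0,0,0],"jaw":0.1},{"delta_pos":[22.7,-10,5.4],"twist":[0,0,0],"jaw":0.1}]' 40
python3 g.py 490 -232 64
```

```text
time_s: 11.0
eef_pos: [489.3, -233.5, 150.4]
ee_rot: [-0.5, 0.5, -0.5, 0.5]
force: [0.2, -0.4, -0.4]
grip_width: 0.262
t 11.0 p [ 489.3 -233.5  150.4] F [ 0.2 -0.4 -0.4] w 0.262 q6 [-0.66  0.43  1.56 -0.    1.16  0.91]
cm [-0.15  8.64  0.07] tw [-0.    -0.001  0.   ]
```

```bash
python3 -m handwheel '[{"delta_pos":[-0.1,2.5,0.1],"twist":[0,0,0],"jaw":0.1},{"delta_pos":[-0.1,4.5,0.1],"twist":[0,0,0],"jaw":0.1},{"delta_pos":[-0.1,6,0.1],"twist":[0,0,0],"jaw":0.1},{"delta_pos":[-0.1,7,0.1],"twist":[0,0,0],"jaw":0.1},{"delta_pos":[-0.1,7.7,0.1],"twist":[0,0,0],"jaw":0.1},{"delta_pos":[-0.1,8.2,0.1],"twist":[0,0,0],"jaw":0.1},{"delta_pos":[-0.1,8.5,0.1],"twist":[0,0,0],"jaw":0.1},{"delta_pos":[-0.1,8.7,0.1],"twist":[0,0,0],"jaw":0.1},{"delta_pos":[-0.1,8.7,0.1],"twist":[0,0,0],"jaw":0.1},{"delta_pos":[-0.1,8.7,0.1],"twist":[0,0,0],"jaw":0.1}]' 40
python3 g.py 490 -232 63;  python3 - <<'E'
from m import *
c=cap('wrist','w10.png')
E
```

```text
time_s: 11.83
eef_pos: [490.9, -230.0, 63.9]
ee_rot: [-0.5, 0.5, -0.5, 0.5]
force: [0.1, -0.6, 0.2]
grip_width: 0.262
t 11.83 p [ 490.9 -230.    63.9] F [ 0.1 -0.6  0.2] w 0.262 q6 [-0.65  0.54  1.64  0.    0.96  0.92]
cm [ 0.2   0.09 -0.09] tw [-0.001 -0.     0.   ]
```

View pics/w10.png

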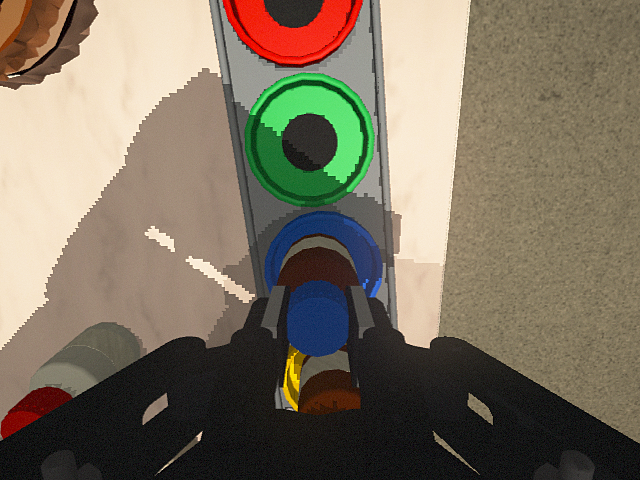

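```bash
python3 -m handwheel '[{"delta_pos":[0.15,0.1,0],"twist":[0,0,0],"jaw":0.1},{"delta_pos":[0.15,0.2,0],"twist":[0,0,0],"jaw":0.1},{"delta_pos":[0.15,0.2,0],"twist":[0,0,0],"jaw":0.1},{"delta_pos":[0.15,0.2,0],"twist":[0,0,0],"jaw":0.3},{"delta_pos":[0.15,0.2,0],"twist":[0,0,0],"jaw":0.5},{"delta_pos":[0.15,0.2,0],"twist":[0,0,0],"jaw":0.6},{"delta_pos":[0.15,0.2,0],"twist":[0,0,0],"jaw":0.6},{"delta_pos":[0.15,-1,0],"twist":[0,0,0],"jaw":0.6},{"delta_pos":[0.15,-4,0],"twist":[0,0,0],"jaw":0.6},{"delta_pos":[0.15,-7.5,0],"twist":[0,0,0],"jaw":0.6}]' 40
python3 g.py 421 199 140;  python3 - <<'E'
from m import *
c=cap('wrist','w11.png')
E
```

```text
time_s: 12.72
eef_pos: [489.7, -230.8, 137.7]
ee_rot: [0.5, -0.5, 0.502, -0.499]
force: [0.8, -0.2, 0.9]
grip_width: 0.599
t 12.72 p [ 489.7 -230.8  137.7] F [ 0.8 -0.2  0.9] w 0.599 q6 [-0.66  0.44  1.57 -0.    1.13  0.91]
cm [-42.98  -0.09  -6.89] tw [ 0.004 -0.    -0.003]
```

View pics/w11.png

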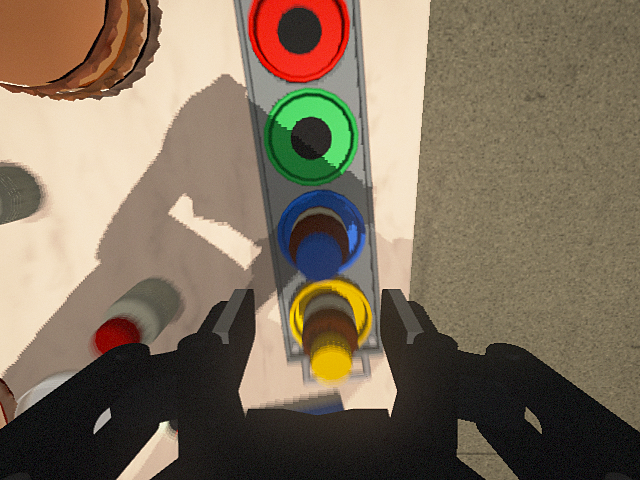

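Blue and yellow are both standing in their seats. Next I travel towards the red vial on the left.

```bash
python3 -m handwheel '[{"delta_pos":[-4,-1,-0.6],"twist":[0,0,0],"jaw":0.6},{"delta_pos":[-8,-1,-1.2],"twist":[0,0,0],"jaw":0.6},{"delta_pos":[-12,-1,-1.8],"twist":[0,0,0],"jaw":0.6},{"delta_pos":[-16,-1,-2.4],"twist":[0,0,0],"jaw":0.6},{"delta_pos":[-20,-1,-3],"twist":[0,0,0],"jaw":0.6},{"delta_pos":[-24,-1,-3.6],"twist":[0,0,0],"jaw":0.6},{"delta_pos":[-28,-1,-4.2],"twist":[0,0,0],"jaw":0.6},{"delta_pos":[-32,-1,-5],"twist":[0,0,0],"jaw":0.6},{"delta_pos":[-36,-1,-5.8],"twist":[0,0,0],"jaw":0.6},{"delta_pos":[-40,-1,-6.6],"twist":[0,0,0],"jaw":0.6}]' 40
python3 g.py 421 199 140
python3 - <<'E'
from m import *
c=cap('wrist','w12.png')
for col in ['green','red']:
    for m,s,ce in blobs(c,col,200): print(col,s,ce.round(0),plane(c,*ce,70).round(1))
E
```

```text
time_s: 13.6
eef_pos: [424.1, 170.4, 148.4]
ee_rot: [-0.5, 0.5, -0.5, 0.5]
force: [0.9, -0.7, 0.8]
grip_width: 0.599
t 13.6 p [424.1 170.4 148.4] F [ 0.9 -0.7  0.8] w 0.599 q6 [ 0.12  0.25  1.81 -0.    1.08  1.7 ]
cm [-2.86  0.84 -0.31] tw [-0.001 -0.    -0.   ]
green [ 216   81   39   48 1307] [234. 105.] [507.6 216.8  70. ]
red [386   0  66  10 312] [408.   3.] [557.8 122.8  70. ]
red [ 246  233   41   39 1015] [264. 251.] [422.4 203.   70. ]
```

View pics/w12.png

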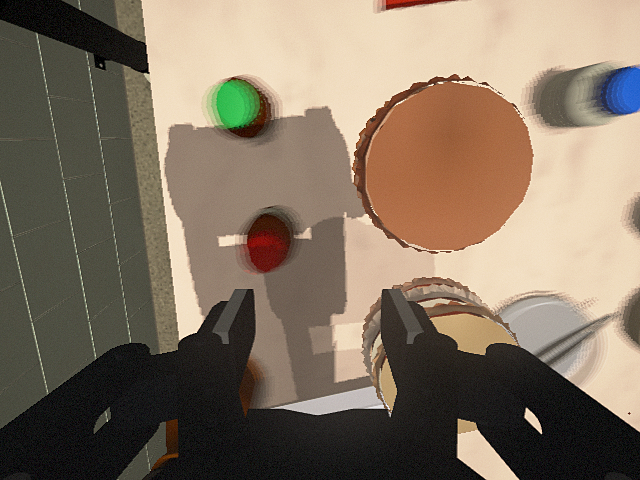

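```bash
python3 -m handwheel '[{"delta_pos":[-2.9,0.4,-0.2],"twist":[0,0,0],"jaw":0.6},{"delta_pos":[-2.9,0.4,-0.2],"twist":[0,0,0],"jaw":0.6},{"delta_pos":[-2.9,0.4,-0.2],"twist":[0,0,0],"jaw":0.6},{"delta_pos":[-2.9,0.4,-0.2],"twist":[0,0,0],"jaw":0.6},{"delta_pos":[-2.9,0.4,-0.2],"twist":[0,0,0],"jaw":0.6},{"delta_pos":[-2.9,0.4,-0.2],"twist":[0,0,0],"jaw":0.6},{"delta_pos":[-2.9,0.4,-0.2],"twist":[0,0,0],"jaw":0.6},{"delta_pos":[-2.9,0.4,-0.2],"twist":[0,0,0],"jaw":0.6},{"delta_pos":[-2.9,0.4,-0.2],"twist":[0,0,0],"jaw":0.6},{"delta_pos":[-2.9,0.4,-0.2],"twist":[0,0,0],"jaw":0.6}]' 40
python3 g.py 421 199 50
python3 - <<'E'
from m import *
c=cap('wrist','w13.png')
for col in ['green','red']:
    for m,s,ce in blobs(c,col,200): print(col,s,ce.round(0),plane(c,*ce,70).round(1))
c=cap('top','t13.png')
for u,v in [(190,370),(205,365),(212,365)]: print(depth(c,u,v).round(0))
E
```

```text
time_s: 14.48
eef_pos: [422.8, 197.5, 144.4]
ee_rot: [-0.5, 0.5, -0.5, 0.5]
force: [-0.8, 0.4, -0.5]
grip_width: 0.599
t 14.48 p [422.8 197.5 144.4] F [-0.8  0.4 -0.5] w 0.599 q6 [ 0.19  0.28  1.79 -0.    1.07  1.76]
cm [-0.15  9.44 -0.18] tw [-0. -0. -0.]
green [ 263   75   47   49 1679] [286.  99.] [509.1 214.4  70. ]
red [ 292  228   42   45 1380] [313. 251.] [422.6 200.2  70. ]
[315. 144. 515.]
[319. 133. 496.]
[318. 128. 484.]
```

View pics/w13.png

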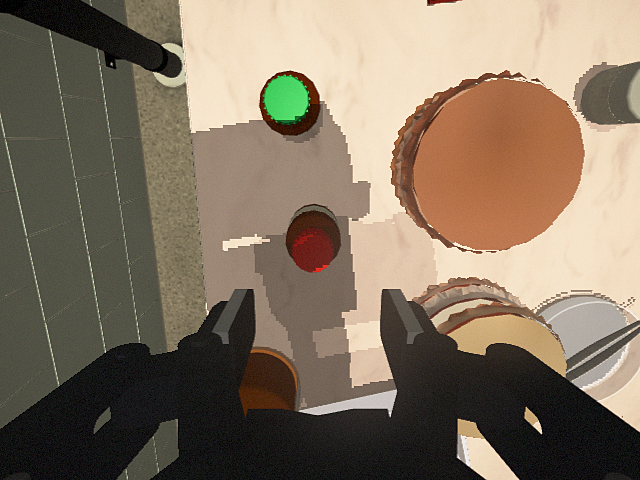

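View pics/t13.png

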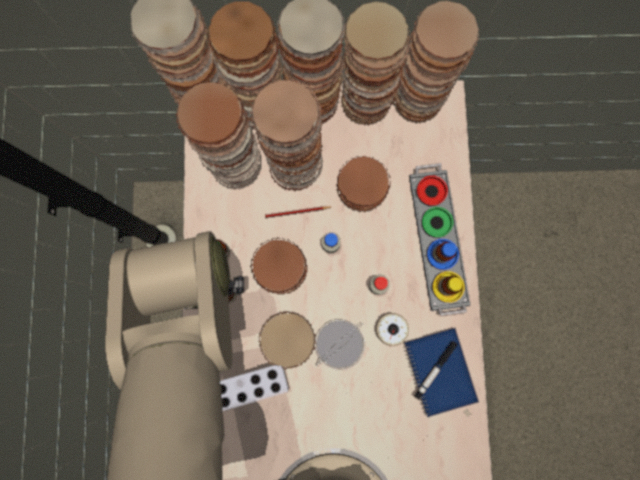

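Run:
```python
from m import *
c=cap('wrist')
for z in (30,70,100): print(plane(c,272,349,z).round(0))
print(depth(c,272,356).round(0),depth(c,272,380).round(0),depth(c,290,375).round(0))
c=cap('top')
for z in (90,115,130): print(plane(c,187,370,z).round(0), plane(c,205,350,z).round(0))
```

```text
[330. 232.  30.]
[355. 227.  70.]
[374. 223. 100.]
[314. 235.  15.] [312. 231.  44.] [303. 219.  24.]
[282. 256.  90.] [316. 224.  90.]
[284. 250. 115.] [318. 219. 115.]
[285. 246. 130.] [318. 215. 130.]
```

The jar's front edge is at about x=330, clear of the gripper (body edge at about x=378). The red cap at (313,251) gives (422,200). I descend and grip.

```bash
python3 -m handwheel '[{"delta_pos":[-0.2,2.5,-0.1],"twist":[0,0,0],"jaw":0.6},{"delta_pos":[-0.2,5.5,-0.1],"twist":[0,0,0],"jaw":0.6},{"delta_pos":[-0.2,8,-0.1],"twist":[0,0,0],"jaw":0.6},{"delta_pos":[-0.2,9.4,-0.1],"twist":[0,0,0],"jaw":0.6},{"delta_pos":[-0.2,9.4,-0.1],"twist":[0,0,0],"jaw":0.6},{"delta_pos":[-0.2,9.4,-0.1],"twist":[0,0,0],"jaw":0.4},{"delta_pos":[-0.2,9.4,-0.1],"twist":[0,0,0],"jaw":0.2},{"delta_pos":[-0.2,9.4,-0.1],"twist":[0,0,0],"jaw":0.1},{"delta_pos":[-0.2,9.4,-0.1],"twist":[0,0,0],"jaw":0.1},{"delta_pos":[-0.2,9.4,-0.1],"twist":[0,0,0],"jaw":0.1}]' 40
python3 g.py 621 -218 150;  python3 - <<'E'
from m import *
c=cap('wrist','w14.png')
E
```

```text
time_s: 15.52
eef_pos: [422.6, 199.9, 51.7]
ee_rot: [0.501, -0.499, 0.5, -0.501]
force: [-1.4, 0.4, 6.2]
grip_width: 0.265
t 15.52 p [422.6 199.9  51.7] F [-1.4  0.4  6.2] w 0.265 q6 [0.19 0.43 1.87 0.   0.84 1.76]
cm [41.78 -9.81 19.87] tw [-0.003 -0.    -0.001]
```

View pics/w14.png

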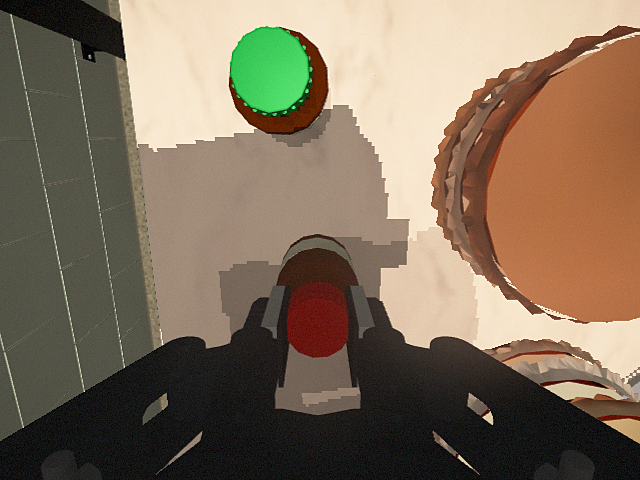

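```bash
python3 -m handwheel '[{"delta_pos":[0,-2,0],"twist":[0,0,0],"jaw":0.1},{"delta_pos":[0,-5,0],"twist":[0,0,0],"jaw":0.1},{"delta_pos":[0,-9,0],"twist":[0,0,0],"jaw":0.1},{"delta_pos":[1,-12,0.5],"twist":[0,0,0],"jaw":0.1},{"delta_pos":[4,-12.5,2],"twist":[0,0,0],"jaw":0.1},{"delta_pos":[7.5,-12.5,3.6],"twist":[0,0,0],"jaw":0.1},{"delta_pos":[11,-12.5,5.2],"twist":[0,0,0],"jaw":0.1},{"delta_pos":[14.5,-12.5,6.9],"twist":[0,0,0],"jaw":0.1},{"delta_pos":[18,-12.5,8.6],"twist":[0,0,0],"jaw":0.1},{"delta_pos":[21,-12.5,10],"twist":[0,0,0],"jaw":0.1}]' 40
python3 g.py 621 -218 150
```

```text
time_s: 16.4
eef_pos: [522.4, -12.8, 175.9]
ee_rot: [-0.5, 0.5, -0.5, 0.501]
force: [0.0, 1.2, -0.6]
grip_width: 0.262
t 16.4 p [522.4 -12.8 175.9] F [ 0.   1.2 -0.6] w 0.262 q6 [-0.25  0.36  1.59 -0.    1.2   1.32]
cm [20.5   2.61  9.88] tw [-0.001 -0.001  0.   ]
```

```bash
python3 -m handwheel '[{"delta_pos":[3.5,0,1.7],"twist":[0,0,0],"jaw":0.1},{"delta_pos":[7,0,3.4],"twist":[0,0,0],"jaw":0.1},{"delta_pos":[10.5,0,5.1],"twist":[0,0,0],"jaw":0.1},{"delta_pos":[14,0,6.8],"twist":[0,0,0],"jaw":0.1},{"delta_pos":[17,0,8.3],"twist":[0,0,0],"jaw":0.1},{"delta_pos":[19.5,1,9.5],"twist":[0,0,0],"jaw":0.1},{"delta_pos":[20.4,3,9.9],"twist":[0,0,0],"jaw":0.1},{"delta_pos":[20.4,5,9.9],"twist":[0,0,0],"jaw":0.1},{"delta_pos":[20.4,6,9.9],"twist":[0,0,0],"jaw":0.1},{"delta_pos":[20.4,6,9.9],"twist":[0,0,0],"jaw":0.1}]' 40
python3 g.py 621 -218 64
python3 - <<'E'
from m import *
c=cap('wrist','w15.png')
E
```

```text
time_s: 17.23
eef_pos: [619.6, -213.7, 113.1]
ee_rot: [0.5, -0.5, 0.502, -0.498]
force: [0.2, -0.5, -0.9]
grip_width: 0.261
t 17.23 p [ 619.6 -213.7  113.1] F [ 0.2 -0.5 -0.9] w 0.261 q6 [-0.51  0.7   1.2   0.    1.24  1.06]
cm [0.44 4.91 0.16] tw [ 0.004 -0.    -0.002]
```

View pics/w15.png

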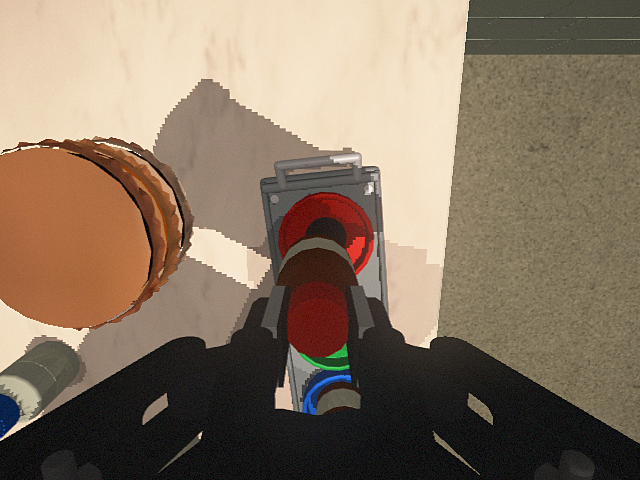

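```bash
python3 -m handwheel '[{"delta_pos":[0.3,0.3,0.1],"twist":[0,0,0],"jaw":0.1},{"delta_pos":[0.4,1.3,0.1],"twist":[0,0,0],"jaw":0.1},{"delta_pos":[0.4,2.3,0.1],"twist":[0,0,0],"jaw":0.1},{"delta_pos":[0.4,3.2,0.1],"twist":[0,0,0],"jaw":0.1},{"delta_pos":[0.4,3.9,0.1],"twist":[0,0,0],"jaw":0.1},{"delta_pos":[0.4,4.4,0.1],"twist":[0,0,0],"jaw":0.1},{"delta_pos":[0.4,4.7,0.1],"twist":[0,0,0],"jaw":0.1},{"delta_pos":[0.4,4.8,0.1],"twist":[0,0,0],"jaw":0.1},{"delta_pos":[0.4,4.8,0.1],"twist":[0,0,0],"jaw":0.1},{"delta_pos":[0.4,4.8,0.1],"twist":[0,0,0],"jaw":0.1}]' 40
python3 g.py 621 -218 64
python3 - <<'E'
from m import *
c=cap('wrist','w16.png')
E
```

```text
time_s: 18.12
eef_pos: [621.9, -218.5, 67.8]
ee_rot: [-0.5, 0.5, -0.5, 0.5]
force: [-0.4, 0.0, 0.4]
grip_width: 0.266
t 18.12 p [ 621.9 -218.5   67.8] F [-0.4  0.   0.4] w 0.266 q6 [-0.52  0.76  1.23  0.    1.15  1.06]
cm [-0.05  0.38 -0.09] tw [-0.001 -0.     0.   ]
```

View pics/w16.png

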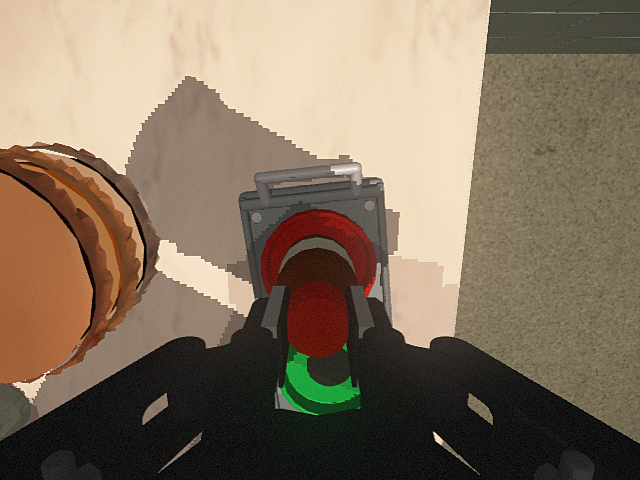

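The vial is inside the red seat, 4 mm above its floor. I lower it, open and lift.

```bash
python3 -m handwheel '[{"delta_pos":[0,0.2,-0.05],"twist":[0,0,0],"jaw":0.1},{"delta_pos":[0,0.4,-0.05],"twist":[0,0,0],"jaw":0.1},{"delta_pos":[0,0.55,-0.05],"twist":[0,0,0],"jaw":0.1},{"delta_pos":[0,0.55,-0.05],"twist":[0,0,0],"jaw":0.1},{"delta_pos":[0,0.55,-0.05],"twist":[0,0,0],"jaw":0.3},{"delta_pos":[0,0.55,-0.05],"twist":[0,0,0],"jaw":0.5},{"delta_pos":[0,0.55,-0.05],"twist":[0,0,0],"jaw":0.6},{"delta_pos":[0,0.55,-0.05],"twist":[0,0,0],"jaw":0.6},{"delta_pos":[0,-2,-0.05],"twist":[0,0,0],"jaw":0.6},{"delta_pos":[0,-5.5,-0.05],"twist":[0,0,0],"jaw":0.6}]' 40
python3 g.py 508 213 150
python3 - <<'E'
from m import *
c=cap('wrist','w17.png')
E
```

```text
time_s: 19.0
eef_pos: [619.6, -217.7, 119.7]
ee_rot: [0.499, -0.501, 0.503, -0.498]
force: [0.3, -0.3, 0.4]
grip_width: 0.597
t 19.0 p [ 619.6 -217.7  119.7] F [ 0.3 -0.3  0.4] w 0.597 q6 [-0.52  0.7   1.19 -0.    1.26  1.06]
cm [-43.08  -2.81 -11.2 ] tw [ 0.006 -0.    -0.003]
```

View pics/w17.png

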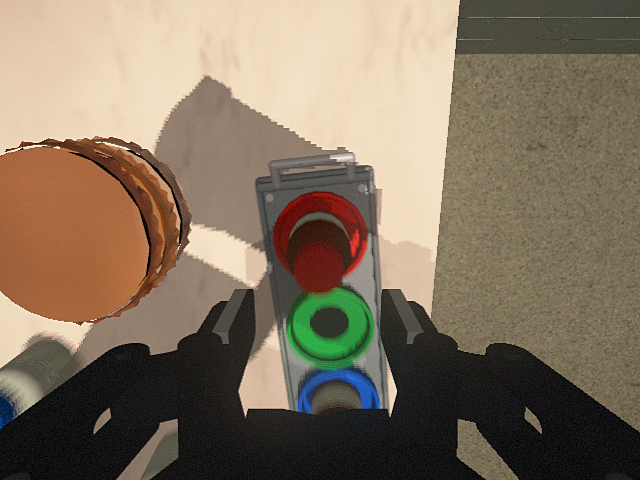

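Red is seated, with its cap at (318,265). On the way to the green vial I go back in x first, to keep the wrist camera off the tall stacks.

```bash
python3 -m handwheel '[{"delta_pos":[-1,-2,-3],"twist":[0,0,0],"jaw":0.6},{"delta_pos":[-3,-3,-6.5],"twist":[0,0,0],"jaw":0.6},{"delta_pos":[-5,-3,-10],"twist":[0,0,0],"jaw":0.6},{"delta_pos":[-8.5,-3,-12],"twist":[0,0,0],"jaw":0.6},{"delta_pos":[-12.5,-3,-12.5],"twist":[0,0,0],"jaw":0.6},{"delta_pos":[-16.5,-3,-12.5],"twist":[0,0,0],"jaw":0.6},{"delta_pos":[-20.5,-3,-12.5],"twist":[0,0,0],"jaw":0.6},{"delta_pos":[-24.5,-3,-12.5],"twist":[0,0,0],"jaw":0.6},{"delta_pos":[-28.5,-3,-12.5],"twist":[0,0,0],"jaw":0.6},{"delta_pos":[-32.5,-3,-12],"twist":[0,0,0],"jaw":0.6}]' 40
python3 g.py 508 213 145
```

```text
time_s: 19.88
eef_pos: [500.5, 108.5, 152.5]
ee_rot: [-0.5, 0.5, -0.5, 0.5]
force: [0.5, -1.0, 0.0]
grip_width: 0.601
t 19.88 p [500.5 108.5 152.5] F [ 0.5 -1.   0. ] w 0.601 q6 [-0.02  0.36  1.65 -0.    1.13  1.56]
cm [-10.45   0.75   0.74] tw [-0. -0.  0.]
```

```bash
python3 -m handwheel '[{"delta_pos":[-4,0.7,0.4],"twist":[0,0,0],"jaw":0.6},{"delta_pos":[-8,0.7,0.6],"twist":[0,0,0],"jaw":0.6},{"delta_pos":[-10.4,0.7,0.7],"twist":[0,0,0],"jaw":0.6},{"delta_pos":[-10.4,0.7,0.7],"twist":[0,0,0],"jaw":0.6},{"delta_pos":[-10.4,0.7,0.7],"twist":[0,0,0],"jaw":0.6},{"delta_pos":[-10.4,0.7,0.7],"twist":[0,0,0],"jaw":0.6},{"delta_pos":[-10.4,0.7,0.7],"twist":[0,0,0],"jaw":0.6},{"delta_pos":[-10.4,0.7,0.7],"twist":[0,0,0],"jaw":0.6},{"delta_pos":[-10.4,0.7,0.7],"twist":[0,0,0],"jaw":0.6},{"delta_pos":[-10.4,0.7,0.7],"twist":[0,0,0],"jaw":0.6}]' 40
python3 g.py 508 213 50
python3 - <<'E'
from m import *
c=cap('wrist','w18.png')
RNG['green']=[(45,90)]
import m as mm
hsv=cv2.cvtColor(c['frame'],cv2.COLOR_RGB2HSV); k=cv2.inRange(hsv,(45,100,40),(90,255,255))
n,l,s,ce=cv2.connectedComponentsWithStats(k)
for i in range(1,n):
    if s[i,4]>200: print(s[i],ce[i].round(0),plane(c,*ce[i],70).round(1))
E
```

```text
time_s: 20.72
eef_pos: [508.4, 210.0, 145.5]
ee_rot: [-0.5, 0.5, -0.5, 0.5]
force: [0.1, 0.4, 0.3]
grip_width: 0.602
t 20.72 p [508.4 210.  145.5] F [0.1 0.4 0.3] w 0.602 q6 [ 0.18  0.45  1.54 -0.    1.15  1.75]
cm [-0.3   9.55 -0.04] tw [-0.    -0.001 -0.   ]
[ 289  223   42   45 1427] [310. 246.] [511.1 214.3  70. ]
```

View pics/w18.png

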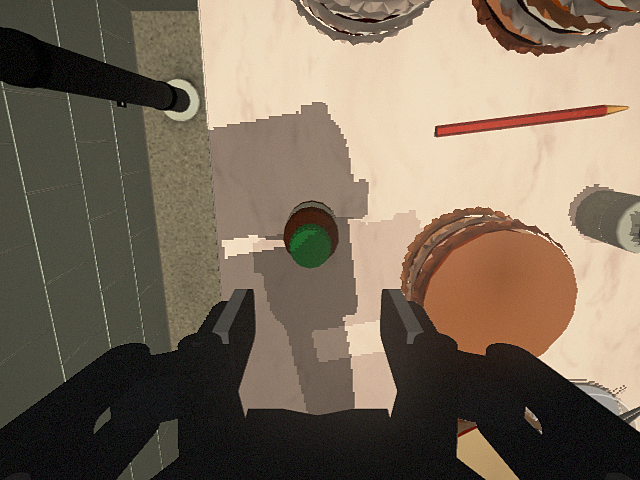

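The green cap at (311,245) gives about (509,214). I descend and grip.

```bash
python3 -m handwheel '[{"delta_pos":[-0.4,2.5,0],"twist":[0,0,0],"jaw":0.6},{"delta_pos":[-0.4,5.5,0.1],"twist":[0,0,0],"jaw":0.6},{"delta_pos":[-0.4,8,0.1],"twist":[0,0,0],"jaw":0.6},{"delta_pos":[-0.4,9.5,0.1],"twist":[0,0,0],"jaw":0.6},{"delta_pos":[-0.4,9.5,0.1],"twist":[0,0,0],"jaw":0.6},{"delta_pos":[-0.4,9.5,0.1],"twist":[0,0,0],"jaw":0.4},{"delta_pos":[-0.4,9.5,0.1],"twist":[0,0,0],"jaw":0.2},{"delta_pos":[-0.4,9.5,0.1],"twist":[0,0,0],"jaw":0.1},{"delta_pos":[-0.4,9.5,0.1],"twist":[0,0,0],"jaw":0.1},{"delta_pos":[-0.4,9.5,0.1],"twist":[0,0,0],"jaw":0.1}]' 40
python3 g.py 555.5 -225 150;  python3 - <<'E'
from m import *
c=cap('wrist','w19.png')
E
```

```text
time_s: 21.6
eef_pos: [510.2, 214.7, 51.9]
ee_rot: [0.501, -0.499, 0.499, -0.501]
force: [-1.1, -0.9, 6.9]
grip_width: 0.262
t 21.6 p [510.2 214.7  51.9] F [-1.1 -0.9  6.9] w 0.262 q6 [ 0.19  0.58  1.61 -0.    0.95  1.76]
cm [43.97 -9.81  4.57] tw [-0.003 -0.    -0.   ]
```

View pics/w19.png

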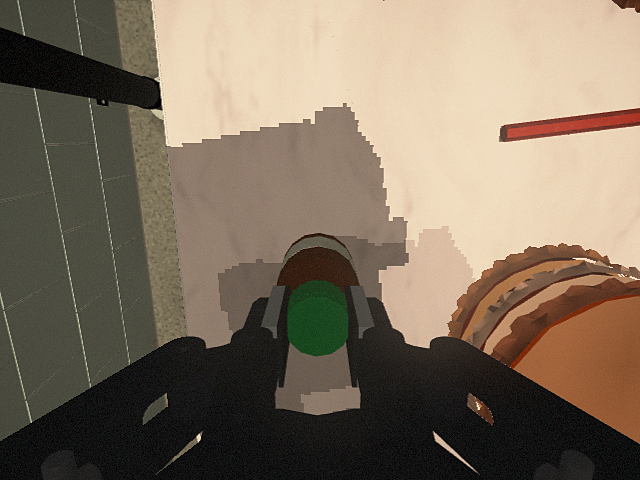

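Gripped. I lift to TCP z of about 175, stay at x of about 510 past the stacks, then go to the green seat.

```bash
python3 -m handwheel '[{"delta_pos":[0,-2,0],"twist":[0,0,0],"jaw":0.1},{"delta_pos":[0,-5,0],"twist":[0,0,0],"jaw":0.1},{"delta_pos":[0,-9,0],"twist":[0,0,0],"jaw":0.1},{"delta_pos":[1,-12,0],"twist":[0,0,0],"jaw":0.1},{"delta_pos":[4,-12.5,0],"twist":[0,0,0],"jaw":0.1},{"delta_pos":[8,-12.5,0],"twist":[0,0,0],"jaw":0.1},{"delta_pos":[12,-12.5,0],"twist":[0,0,0],"jaw":0.1},{"delta_pos":[16,-12.5,0],"twist":[0,0,0],"jaw":0.1},{"delta_pos":[20,-12.5,0],"twist":[0,0,0],"jaw":0.1},{"delta_pos":[24,-12.5,0.5],"twist":[0,0,0],"jaw":0.1}]' 40
python3 g.py 555.5 -225 115
```

```text
time_s: 22.48
eef_pos: [513.4, -27.1, 176.0]
ee_rot: [-0.5, 0.5, -0.5, 0.5]
force: [1.0, -0.2, -1.3]
grip_width: 0.26
t 22.48 p [513.4 -27.1 176. ] F [ 1.  -0.2 -1.3] w 0.26 q6 [-0.28  0.34  1.61  0.    1.19  1.29]
cm [19.79  6.11  4.2 ] tw [-0.  0.  0.]
```

```bash
python3 -m handwheel '[{"delta_pos":[3.5,0,1],"twist":[0,0,0],"jaw":0.1},{"delta_pos":[7,0,2],"twist":[0,0,0],"jaw":0.1},{"delta_pos":[10.5,0,3],"twist":[0,0,0],"jaw":0.1},{"delta_pos":[14,0,4],"twist":[0,0,0],"jaw":0.1},{"delta_pos":[17,0,4.2],"twist":[0,0,0],"jaw":0.1},{"delta_pos":[19,0.5,4.2],"twist":[0,0,0],"jaw":0.1},{"delta_pos":[19.8,1.5,4.2],"twist":[0,0,0],"jaw":0.1},{"delta_pos":[19.8,2.5,4.2],"twist":[0,0,0],"jaw":0.1},{"delta_pos":[19.8,3,4.2],"twist":[0,0,0],"jaw":0.1},{"delta_pos":[19.8,3,4.2],"twist":[0,0,0],"jaw":0.1}]' 40
python3 g.py 555.5 -225 67;  python3 - <<'E'
from m import *
c=cap('wrist','w20.png')
E
```

```text
time_s: 23.32
eef_pos: [555.6, -221.5, 143.8]
ee_rot: [0.5, -0.5, 0.501, -0.499]
force: [0.1, 1.2, -1.2]
grip_width: 0.26
t 23.32 p [ 555.6 -221.5  143.8] F [ 0.1  1.2 -1.2] w 0.26 q6 [-0.58  0.55  1.38  0.    1.21  0.99]
cm [0.36 7.67 0.01] tw [ 0.003  0.001 -0.002]
```

View pics/w20.png

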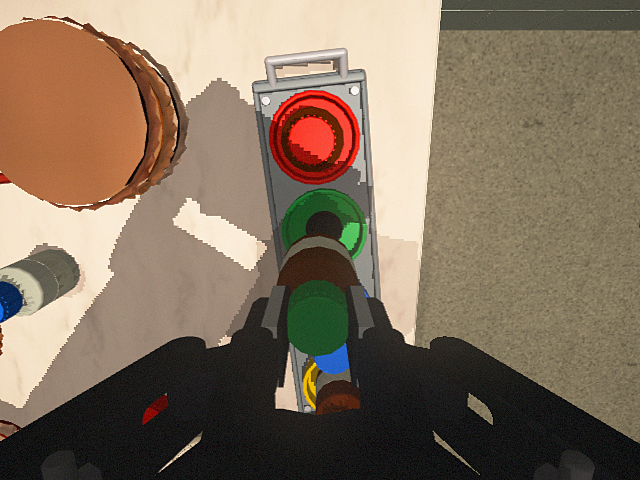

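```bash
python3 -m handwheel '[{"delta_pos":[0.3,1,0],"twist":[0,0,0],"jaw":0.1},{"delta_pos":[0.3,2.5,0],"twist":[0,0,0],"jaw":0.1},{"delta_pos":[0.3,4,0],"twist":[0,0,0],"jaw":0.1},{"delta_pos":[0.3,5.5,0],"twist":[0,0,0],"jaw":0.1},{"delta_pos":[0.3,6.6,0],"twist":[0,0,0],"jaw":0.1},{"delta_pos":[0.3,7.2,0],"twist":[0,0,0],"jaw":0.1},{"delta_pos":[0.3,7.5,0],"twist":[0,0,0],"jaw":0.1},{"delta_pos":[0.3,7.7,0],"twist":[0,0,0],"jaw":0.1},{"delta_pos":[0.3,7.7,0],"twist":[0,0,0],"jaw":0.1},{"delta_pos":[0.3,7.7,0],"twist":[0,0,0],"jaw":0.1}]' 40
python3 g.py 555.5 -225 63;  python3 - <<'E'
from m import *
c=cap('wrist','w21.png')
E
```

```text
time_s: 24.2
eef_pos: [556.5, -226.5, 69.0]
ee_rot: [-0.5, 0.5, -0.5, 0.5]
force: [-0.5, 0.3, -1.1]
grip_width: 0.265
t 24.2 p [ 556.5 -226.5   69. ] F [-0.5  0.3 -1.1] w 0.265 q6 [-0.58  0.64  1.44 -0.    1.06  0.99]
cm [-0.15  0.6  -0.1 ] tw [-0.001 -0.     0.001]
```

View pics/w21.png

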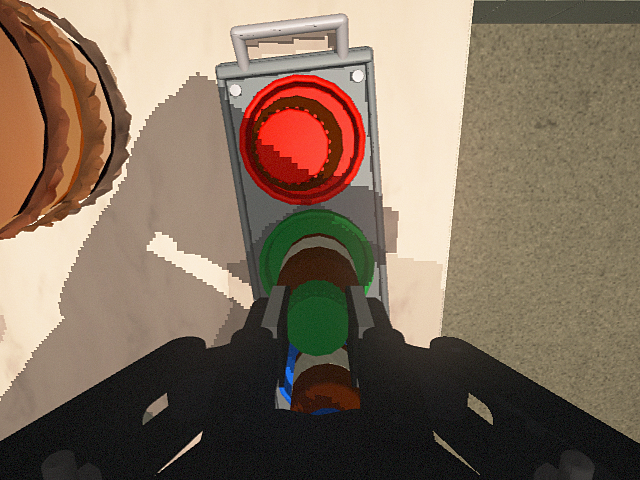

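```bash
python3 -m handwheel '[{"delta_pos":[-0.1,0.25,-0.1],"twist":[0,0,0],"jaw":0.1},{"delta_pos":[-0.1,0.45,-0.1],"twist":[0,0,0],"jaw":0.1},{"delta_pos":[-0.1,0.6,-0.1],"twist":[0,0,0],"jaw":0.1},{"delta_pos":[-0.1,0.65,-0.1],"twist":[0,0,0],"jaw":0.1},{"delta_pos":[-0.1,0.65,-0.1],"twist":[0,0,0],"jaw":0.2},{"delta_pos":[-0.1,0.65,-0.1],"twist":[0,0,0],"jaw":0.4},{"delta_pos":[-0.1,0.65,-0.1],"twist":[0,0,0],"jaw":0.6},{"delta_pos":[-0.1,0.65,-0.1],"twist":[0,0,0],"jaw":0.6},{"delta_pos":[-0.1,-2,-0.1],"twist":[0,0,0],"jaw":0.6},{"delta_pos":[-0.1,-5.5,-0.1],"twist":[0,0,0],"jaw":0.6}]' 40
python3 g.py 440 -120 200
```

```text
time_s: 25.08
eef_pos: [553.7, -224.6, 121.2]
ee_rot: [0.499, -0.5, 0.502, -0.498]
force: [0.7, -0.2, 0.7]
grip_width: 0.597
t 25.08 p [ 553.7 -224.6  121.2] F [ 0.7 -0.2  0.7] w 0.597 q6 [-0.58  0.57  1.4  -0.    1.17  0.99]
cm [-10.48  -7.78 -11.42] tw [ 0.006 -0.    -0.004]
```

```bash
python3 -m handwheel '[{"delta_pos":[0,-4,0],"twist":[0,0,0],"jaw":0.6},{"delta_pos":[0,-8,0],"twist":[0,0,0],"jaw":0.6},{"delta_pos":[0,-8,-4],"twist":[0,0,0],"jaw":0.6},{"delta_pos":[0,-8,-8],"twist":[0,0,0],"jaw":0.6},{"delta_pos":[0,-8,-12],"twist":[0,0,0],"jaw":0.6},{"delta_pos":[0,-8,-15],"twist":[0,0,0],"jaw":0.6},{"delta_pos":[0,-8,-18],"twist":[0,0,0],"jaw":0.6},{"delta_pos":[0,-8,-18],"twist":[0,0,0],"jaw":0.6},{"delta_pos":[0,-8,-18],"twist":[0,0,0],"jaw":0.6},{"delta_pos":[0,-8,-18],"twist":[0,0,0],"jaw":0.6}]' 40
python3 - <<'E'
from m import *
cap('wrist','w22.png'); c=cap('top','t22.png')
hsv=cv2.cvtColor(c['frame'],cv2.COLOR_RGB2HSV)
for col,v in RNG.items():
    k=0
    for a,b in v: k=k|cv2.inRange(hsv,(a,110,70),(b,255,255))
    n,l,s,ce=cv2.connectedComponentsWithStats(k)
    for i in range(1,n):
        if s[i,4]<30: continue
        vs,us=np.nonzero(l==i); pts=np.array([depth(c,a,b) for a,b in zip(us,vs)]); 
        t=(pts[:,2]>60)&(pts[:,2]<95)
        if t.sum()>30: print(col,t.sum(),np.median(pts[t],0).round(1))
E
```

```text
time_s: 25.92
eef_pos: [375.6, -225.6, 203.6]
ee_rot: [-0.5, 0.5, -0.5, 0.5]
force: [-0.4, -0.4, 0.8]
grip_width: 0.601
red 183 [ 618.6 -216.5   81.6]
red 139 [ 431.1 -101.3   70.3]
green 145 [ 554.2 -224.2   82.2]
blue 124 [516.5  -9.6  70.8]
blue 162 [ 490.3 -229.9   82.3]
yellow 180 [ 425.  -237.3   81.8]
```

View pics/w22.png

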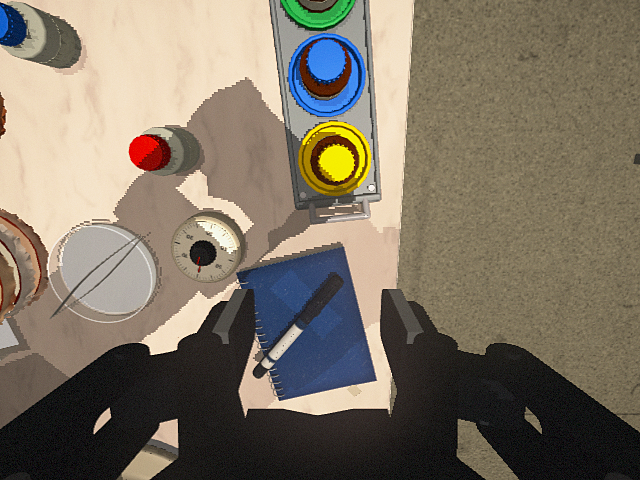

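View pics/t22.png

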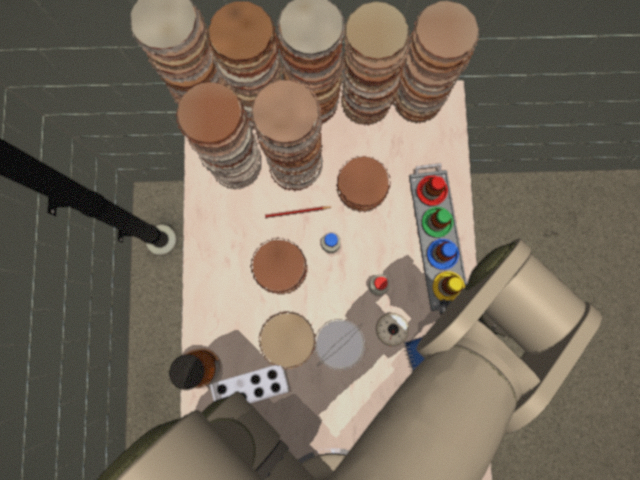

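All four caps are at z of about 82 mm (70 mm vial on the 12 mm floor) and within 3 mm of the seat centres. The white bottles haven't moved, so I hand in.

Run:
```python
from rig import ctrl
print(ctrl.finish_job())
```

```text
the job is handed in; nothing more can be done
None
```

I packed all four brown vials into the seats matching their caps and handed the job in at about 26 s of the 96 s allowed. No verdict was reported.

- **First grip:** the first grip on the yellow vial closed on its shoulder. I set the vial back down and gripped it again by the cap; the other three were gripped by the cap at the first try.
- **Vials in their seats:** in the last top view the cap tops measured 81.6–82.3 mm high, where 82 mm is expected. They lay within about 3 mm of the seat centres, and the vials looked upright.
- **White bottles:** both measured within 1 mm of where they started, and the arm was clear of everything.

Nothing failed or disagreed in these last checks. The camera calibration is only good to about 2 mm.

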